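# Assemble the green-coffee sizing stack on the shaker

## Task

Set up the bean sizer: push the catch pan square and flush into the fence corner of the shaker deck, then swing the keeper strap round on its bolt and drop its slot fully over the second bolt. After that lower every screen on the counter over the pan's four posts, one on another in any order and each right down, and finally put the cover with the knob on top over the same posts, leaving the pan in its corner, the strap locked and the cup and tamper undisturbed.

Things in the scene. Friction and masses are not known exactly. Their poses are not given: they have to be found in the camera images.
- deck: Shaker, fixed. Deck 30 mm high, spans x -90..90, y -160..140 mm; origin at counter level; x away from the robot at yaw 0, y left. Fences 8 mm thick, 16 mm above the deck: one on the +x side (face x=55, y -20..133), one at the +y end (face y=125, x -20..63). Drive housing 50 mm high at x 100..135. Turned up to 0.18 rad.
- corner (a point): Inside corner of the two fences, at deck level: fence faces run from here to -y and to -x of the deck; axes as the deck.
- pan: Catch pan, loose on the deck: open tray 66 (x) x 156 (y) mm, rim 25 mm high and 8 mm wide, 0.45 kg; four 8 mm posts at x +-18, y +-58, tops 93 mm above the underside (last 8 mm taper). Origin: centre of underside. Home: origin 33 mm to -x and 78 mm to -y of point corner, square to the deck. Starts 1 to 3 cm off both fences, a little askew. Plates rest on its rim. Slides at 2 to 10 N.
- strap: Keeper strap: steel bar 138 x 24 x 6 mm, 140 g, loose on the pivot bolt, flat on the deck. Origin: pivot hole (12 mm square), underside; x along the strap to its slotted end. Slot 12 wide, x 98..122. A pad on its -y side (x 33..57, to y -38) then holds the pan's end, 2 mm play. Closed: x points to deck -x. Starts open by 0.75 to 1.1 rad anticlockwise from above.
- strap_slot (a point): Middle of the strap's slot, underside, 110 mm from the pivot; axes as the strap.
- strap_tab (a point): Top middle of the upright grip tab on the strap, 80 mm from the pivot: a plate 26 mm long along the strap, 8 mm thick, its top 40 mm above the strap's underside, standing on the 6 mm bar.
- pivot_bolt (a point): Foot of the pivot bolt, at deck level: 8 mm shank, 34 mm high to an 18 mm wide, 6 mm thick head that keeps the strap on.
- lock_bolt (a point): Foot of the second bolt, at deck level, 110 mm to the deck's -x of the pivot bolt; axes as the deck. 8 mm shank, tapered tip, 14 mm high, no head: the strap must be lifted over it and dropped with the slot around it.
- screen1: Sizing screen: slotted steel plate 58 (its x) x 148 (its y) x 10 mm, bars in the middle, four 12 mm square holes at x +-18, y +-58 mm. Origin: centre of underside, z up. Same either way round. Flat on the counter left or right of the shaker. Three to five of five present, all alike. 130 g; hold across the 58 mm width at the middle.
- screen2: Sizing screen: slotted steel plate 58 (its x) x 148 (its y) x 10 mm, bars in the middle, four 12 mm square holes at x +-18, y +-58 mm. Origin: centre of underside, z up. Same either way round. Flat on the counter left or right of the shaker. Three to five of five present, all alike. 130 g; hold across the 58 mm width at the middle.
- screen3: Sizing screen: slotted steel plate 58 (its x) x 148 (its y) x 10 mm, bars in the middle, four 12 mm square holes at x +-18, y +-58 mm. Origin: centre of underside, z up. Same either way round. Flat on the counter left or right of the shaker. Three to five of five present, all alike. 130 g; hold across the 58 mm width at the middle.
- screen4: Sizing screen: slotted steel plate 58 (its x) x 148 (its y) x 10 mm, bars in the middle, four 12 mm square holes at x +-18, y +-58 mm. Origin: centre of underside, z up. Same either way round. Flat on the counter left or right of the shaker. Three to five of five present, all alike. 130 g; hold across the 58 mm width at the middle.
- screen5: Sizing screen: slotted steel plate 58 (its x) x 148 (its y) x 10 mm, bars in the middle, four 12 mm square holes at x +-18, y +-58 mm. Origin: centre of underside, z up. Same either way round. Flat on the counter left or right of the shaker. Three to five of five present, all alike. 130 g; hold across the 58 mm width at the middle.
- cover: The cover: like the screens (58 x 148 x 10 mm, same four holes) but solid aluminium, with a black knob 20 mm wide and 18 mm high in the middle of its top. Origin: centre of its underside. About 180 g. Starts flat on the counter among the screens.
- cup: Black sample cup, 72 mm wide, 85 mm high, beyond the shaker. Origin: underside. Loose bystander: leave it alone.
- tamper: Steel tamper standing on its 54 mm foot, 85 mm high, beyond the shaker. Origin: underside. Loose bystander: leave it alone.
Things that resemble listed ones, but are neither listed nor needed, are in the scene too. Of the things shaped like the pan, the aluminium one is meant.

How it is judged:
By the outcome, as a careful person would: the job done as asked, in the order asked, and still so for the second after the job is handed in, with the robot touching nothing.
Of screen1, screen2, screen3, screen4, screen5 only 3 to 5 are there at a start; the rules pass over those that are not, and their reading is None.
At some moment in a run one of screen1, screen2, screen3, screen4, screen5, cover may be knocked a few centimetres aside while the robot is not near it.
Once in a run the grip may slacken for a moment while it holds something.
It also fails if it takes over 210 s, if anything falls off the work surface, if the arm or the gripper's body presses on something with over 40 N, if the wrist force passes 120 N, or if a joint passes its speed limit or range.

## Robot

A 6-joint arm with a two-finger parallel gripper is mounted at the origin on the work surface. World frame = base frame: x ahead of the robot, y to its left, z up, the work surface at z = 0. Lengths are in m, angles in rad, forces in N, time in s.
With the tool pointing down it reaches from about 0.35 to 0.775 m from the base axis. Payload 7.3 kg.
Tool frame: the origin (TCP) lies at the very end of the fingers, on their centre line; the grasp point (between the pads) lies 19 mm behind it; z points along the fingers, y is the line along which they close (so a half turn about z gives the same grasp; the last joint's range is limited). The gripper opens to 92 mm and grips with 3 to 60 N. Pads are 19 mm wide; open, the fingers measure 130 mm over their backs; the gripper's body (75 mm by 190 mm) begins 47 mm behind the grasp point.
Start: joints at [-1.286, 0.342, 1.524, -0, 1.275, -0.146], TCP at [0.219, -0.477, 0.227] pointing down, gripper open.
Joint ranges: [-2.53, 2.53], [-0.77, 2.02], [0.04, 2.7], [-1, 4.14], [0.28, 2.66], [-3.11, 3.11]. Speed limits (rad/s): [2.57, 2.57, 3.14, 3.14, 3.14, 3.14].

## Interface

Orientations are given as [roll, pitch, yaw] about the fixed x, y, z axes, in that order (R = Rz(yaw) Ry(pitch) Rx(roll)).
In Python, from cell import robot gives the robot as it stands.
- The arm moves only by the tool apply_moves, never from a script. Its argument "motion" is text: rows parted by semicolons, each of 7 numbers parted by spaces: the opening in per cent of the stroke, from 0 (shut) to 100 (fully open), then the shift along the tool's x, y, z in cm, then the turn, a rotation vector about the tool's x, y, z in rad. A call has 1 to 20 rows; each row shifts and turns the commanded pose from where the row before left it, along the tool's axes as they then stand; what a row does not reach is not made up. A row lasts 1/8 s, in which the tool goes at most 62.5 mm and 10.7 degrees, less where a joint would pass 70% of its speed; a pose out of reach is approached as far as the arm can. A call with a gripper value outside its range is refused whole. The fingers move at their own pace and stop on an object; "force" is the grip in N (left out, the last holds). Time passes only in rows, so rows that do not move let the fingers close. It gives the time, the measured TCP pose, the force, the opening and the grip force at its end, in the units of the state.
- robot.observe(): the state, without advancing time (a new reading comes with each control period).
- robot.read_camera(name): name is "side" or "top"; returns a dict with "img" (384x512x3 uint8, red, green, blue), "fovy" (degrees; the focal length in pixels is half the picture's height over the tangent of half this angle, whatever the lens; pixels are square), "cx", "cy" (the principal point, pixels), "k1" (the pictures are not rectified: a ray, as slopes to the right and down, at radius r is drawn at 1 + k1 r^2 times it, then the intrinsics apply), "R" (3x3) and "t" (3): a world point X has camera coordinates R X + t. Camera axes: x right, y down, z forward; pixel columns grow to the right and rows downward; lengths in m; the calibration is good to about 2 mm. A picture is of the moment at which its call begins. There is no depth.
- robot.hand_in(): hands the job in; it is judged then, once.
Trained networks look in a picture, given as the dict that the camera call returned (one of the last four; its "shot" number tells which), for a name from the list of things; names that differ only in an ending like _2 or _b are one class to them, and where a whole thing is asked for, a point or a joint stands for the part that bears it (a point fixed in the world has none). Each returns a list of dicts, best first, with "score" (0 to 1); they miss things now and then, are a little off and sometimes report something else, mostly with a low value. They report only what shows in the picture. A call takes as long as a camera call. They do not tell look-alikes from the thing itself.
- robot.search_frame(target, picture): "centre" ([x, y, z] in m, in world coordinates, good to about 4 mm: the middle of the surface that is visible of it).
- robot.trace(target, picture): "pixels" (384x512 bool, what is visible of it).
The state is a dict: "time": time; "qpos": joint angles; "qvel": joint speeds; "joint_efforts": joint torques, N m; "tool_pos": TCP position; "tool_rot": TCP orientation; "contact_force": force on the tool from outside, world axes, zero at the start; "torque": the same for the moment, N m; "opening": finger opening in m; "grip_force": force on a finger pad.
Only numpy, scipy, OpenCV 4.12 (cv2) and the standard library are available. Lean on these libraries where they do the work, as an engineer would, in place of code of your own. Each camera call takes 0.05 s, during which the arm holds its last target. There are 200 camera calls.

## Working session

There is one attempt and no reset: what is moved stays moved. The work goes in short steps, Python scripts to look and compute and a tool call to move; the robot and the scene stay as the last step left them, time stands still between calls to the robot, and variables do not carry over. Pictures are saved under pics/ and viewed, at most 14 in all, crops included, and the job is handed in when it is done.

Besides the shell and the picture viewer there is one more tool, called after ">>>" by a JSON object that holds its "name" and its "arguments", one argument or row to a line. apply_moves: Moves the arm, as the interface text tells. Its arguments: {"type":"object","properties":{"motion":{"type":"string"},"force":{"type":"number"}},"required":["motion"]}

```bash
ls; mkdir -p pics; cat > h.py <<'E'
import numpy as np, cv2
from cell import robot
def save(p,n): cv2.imwrite(f'pics/{n}.png',p['img'][:,:,::-1])
def K(p):
    f=p['img'].shape[0]/2/np.tan(np.radians(p['fovy'])/2); return f
def ray(p,uv):
    f=K(p); d=np.array([(uv[0]-p['cx'])/f,(uv[1]-p['cy'])/f]); s=d.copy()
    for _ in range(20): s=d/(1+p['k1']*(s@s))
    R=np.array(p['R']);t=np.array(p['t'])
    return -R.T@t, R.T@np.array([s[0],s[1],1])
def atz(p,uv,z):
    o,d=ray(p,uv); return o+d*(z-o[2])/d[2]
def proj(p,X):
    c=np.array(p['R'])@np.array(X)+np.array(p['t']); s=c[:2]/c[2]; s=s*(1+p['k1']*(s@s)); return s*K(p)+[p['cx'],p['cy']]
E
python3 - <<'E'
from h import *
np.set_printoptions(precision=4,suppress=True)
for n in('top','side'):
    p=robot.read_camera(n); save(p,n+'0'); print(n,p['fovy'],-np.array(p['R']).T@p['t'],p['k1'])
    for t in ['deck','pan','strap','strap_tab','lock_bolt','pivot_bolt','corner','screen1','cover','cup','tamper']:
        r=robot.search_frame(t,p)
        print(t,[(np.round(a['centre'],3).tolist(),round(a['score'],2)) for a in r])
print(robot.observe())
E
```

```text
pics
top 55.14105813742238 [ 0.4342 -0.0047  1.1114] 0.0059167253413511724
deck [([0.54, 0.014, 0.026], 0.61), ([0.378, 0.317, 0.006], 0.51)]
pan [([0.219, 0.369, 0.009], 0.87), ([0.803, -0.296, 0.011], 0.78), ([0.221, -0.257, 0.005], 0.77), ([0.526, 0.078, 0.035], 0.75)]
strap [([0.527, -0.068, 0.038], 0.86), ([0.504, 0.33, 0.003], 0.35)]
strap_tab [([0.527, -0.068, 0.034], 0.66)]
lock_bolt [([0.54, 0.015, 0.035], 0.91)]
pivot_bolt [([0.542, 0.015, 0.035], 0.55)]
corner [([0.538, 0.02, 0.028], 0.81), ([0.524, -0.067, 0.037], 0.21)]
screen1 [([0.379, -0.331, 0.005], 0.97), ([0.62, -0.323, 0.004], 0.78), ([0.49, -0.334, 0.004], 0.78), ([0.504, 0.33, 0.006], 0.69), ([0.636, 0.334, 0.01], 0.64)]
cover [([0.378, 0.319, 0.008], 0.98)]
cup [([0.794, 0.065, 0.049], 0.68)]
tamper [([0.752, -0.101, 0.03], 0.83)]
side 56.7522638820994 [0.3667 0.8231 0.903 ] -0.05182127664221247
deck [([0.548, 0.063, 0.029], 0.58)]
pan [([0.215, 0.368, 0.005], 0.91), ([0.525, 0.078, 0.043], 0.8), ([0.257, -0.262, 0.017], 0.77), ([0.618, -0.318, 0.006], 0.46), ([0.783, 0.073, 0.057], 0.18)]
strap [([0.519, -0.08
[... 394 characters left out ...]
.056], 0.2)]
cover [([0.38, 0.33, 0.012], 0.74)]
cup [([0.78, 0.07, 0.057], 0.89), ([0.618, -0.315, 0.006], 0.17)]
tamper [([0.76, -0.091, 0.028], 0.71), ([0.617, -0.32, 0.006], 0.57), ([0.498, -0.326, 0.003], 0.24)]
{'time': 1.2, 'qpos': array([-1.2859,  0.342 ,  1.5241, -0.    ,  1.2754, -0.146 ]), 'qvel': array([ 0.0013, -0.0005,  0.002 , -0.0019, -0.0004,  0.0007]), 'joint_efforts': array([  0.0004, -43.1135, -24.4481,   0.0718,   0.0482,   0.    ]), 'tool_pos': array([ 0.2193, -0.477 ,  0.2267]), 'tool_rot': array([3.1415, 0.    , 0.4308]), 'contact_force': array([-0.9252, -0.3277,  0.5309]), 'torque': array([-0.0319,  0.0114, -0.0115]), 'grip_force': 0.0, 'opening': 0.0918944454299965}
```

```bash
cd pics; python3 -c "
import cv2
a=cv2.imread('top0.png');cv2.imwrite('top0b.png',cv2.resize(a,(800,600),interpolation=cv2.INTER_CUBIC))
b=a[120:300,170:350];print(b.shape)
cv2.imwrite('top0c.png',cv2.resize(b,(600,600),interpolation=cv2.INTER_CUBIC))"
```

```text
(180, 180, 3)
```

View pics/top0b.png

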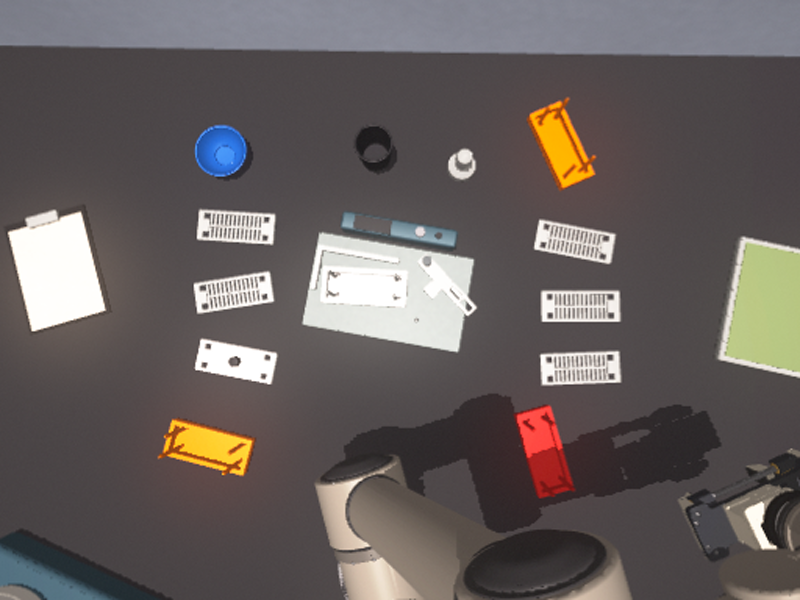

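View pics/top0c.png

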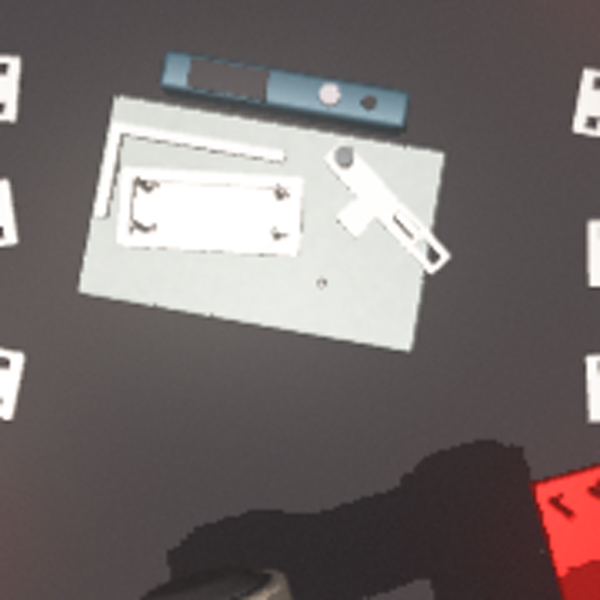

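```bash
cat > m.py <<'E'
from h import *
np.set_printoptions(precision=4,suppress=True)
def rect(p,mask,z,show=''):
    c=max(cv2.findContours(mask.astype('uint8'),cv2.RETR_EXTERNAL,cv2.CHAIN_APPROX_NONE)[0],key=cv2.contourArea)[:,0]
    w=np.array([atz(p,q,z)[:2] for q in c])*1000
    (cx,cy),(a,b),ang=cv2.minAreaRect(w.astype('float32'))
    # long-axis yaw: direction of long side relative to world +y
    if a>b: ang-=90
    ang=(ang+90)%180-90
    return np.array([cx/1000,cy/1000]),sorted((a,b)),np.radians(ang)
def plates(p,name='screen1',z=.01):
    out=[]
    g=p['img'].min(2)>130
    n,l,st,ce=cv2.connectedComponentsWithStats(g.astype('uint8'))
    for i in range(1,n):
        if 150<st[i,4]<6000: out.append((i,st[i,4],rect(p,l==i,z)))
    return out
E
python3 - <<'E'
from m import *
p=robot.read_camera('top')
for i,a,(c,s,y) in plates(p): print(i,a,c,np.round(s,0),round(y,3), proj(p,[*c,.01]))
im=p['img'].astype(int)
for u,v in [(288,135),(270,150),(255,165),(250,183),(262,205),(225,176),(190,188),(200,200),(266,204)]: print(u,v,im[v,u])
for t in('deck','pan','strap'):
    for r in robot.trace(t,p):
        m=r['pixels']; vs,us=np.where(m); print(t,r['score'],us.min(),us.max(),vs.min(),vs.max(),rect(p,m,{'deck':.03,'pan':.055,'strap':.036}[t]))
p=robot.read_camera('side'); a=p['img'][:,:,::-1]; c=proj(p,[.54,.02,.03]).astype(int); print(c)
c[0]=np.clip(c[0],100,412);c[1]=np.clip(c[1],75,309)
cv2.imwrite('pics/side1.png',cv2.resize(a[c[1]-75:c[1]+75,c[0]-100:c[0]+100],(800,600),interpolation=cv2.INTER_CUBIC))
E
```

```text
41 648 [ 1.0298 -0.5759] [ 67. 254.] 0.011 [450.3873  23.4971]
79 221 [ 0.7692 -0.1025] [49. 59.] -1.557 [295.0014 104.4817]
80 3357 [0.553 0.681] [147. 220.] -1.272 [ 35.0658 170.3193]
81 829 [0.6379 0.3336] [ 61. 150.] -0.045 [150.6846 144.6156]
83 865 [ 0.6205 -0.3219] [ 60. 150.] -0.175 [367.3546 154.1288]
84 192 [ 0.6307 -0.0291] [ 25. 123.] -0.149 [270.1233 149.1008]
86 3223 [ 0.5033 -0.6901] [155. 242.] 1.37 [492.0193 195.3655]
92 877 [0.51   0.3332] [ 61. 151.] 0.176 [149.1269 186.6452]
98 888 [ 0.496  -0.3327] [ 57. 150.] 0.019 [371.036  195.4917]
104 996 [0.378  0.3233] [ 62. 152.] -0.167 [150.6328 230.7718]
105 925 [ 0.3785 -0.3325] [ 60. 151.] 0.058 [371.063  235.0872]
110 755 [0.0957 0.1019] [ 90. 126.] -1.342 [222.1797 329.3961]
112 272 [ 0.0954 -0.6621] [47. 88.] -1.464 [485.9612 336.0727]
116 1033 [-0.0091  0.0389] [ 90. 151.] 0.025 [242.9178 366.9446]
117 296 [-0.0217 -0.3534] [ 44. 103.] 0.027 [378.7694 374.9919]
288 135 [82 76 76]
270 150 [220 208 210]
255 165 [218 219 211]
250 183 [255 255 255]
262 205 [232 234 230]
225 176 [255 255 255]
190 188 [99 92 92]
200 200
[... 227 characters left out ...]
438, 156.24440002441406], np.float64(-0.036409406843018306))
pan 0.75 103 161 269 303 (array([0.2246, 0.3549]), [72.81968688964844, 158.4626922607422], np.float64(-0.24658781112678033))
pan 0.63 338 378 66 120 (array([ 0.7938, -0.2839]), [78.39543914794922, 155.39926147460938], np.float64(-1.1039756462943826))
pan 0.55 329 366 259 318 (array([ 0.2299, -0.2518]), [68.89352416992188, 158.8687744140625], np.float64(-1.2799823981305791))
strap 0.87 271 303 168 201 (array([ 0.514 , -0.0717]), [49.95389175415039, 117.98123931884766], np.float64(-0.7718076528806105))
strap 0.67 226 250 80 109 (array([0.789 , 0.0702]), [71.7452621459961, 88.37683868408203], np.float64(-1.5498822481160168))
[249 202]
```

View pics/side1.png

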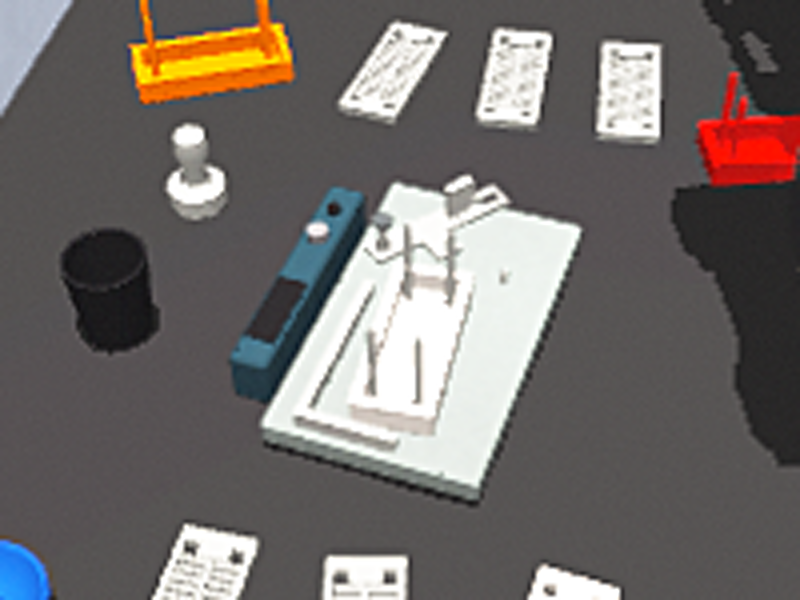

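```bash
python3 - <<'E'
from m import *
from scipy.optimize import least_squares
p=robot.read_camera('top')
g=(p['img'].min(2)>130).astype('uint8')
n,l,st,ce=cv2.connectedComponentsWithStats(g)
i=l[165,255]; print(st[i]); print('deck',rect(p,l==i,.03))
px=lambda c:((np.array(c)+.5)*.3-.5)+[170,120]
obs=[((90,140,30),(117,97)),((90,-160,30),(443,152)),((-90,-160,30),(411,350)),((-90,140,30),(79,291))]
X=np.array([o[0] for o in obs])/1000
U=np.array([px(o[1]) for o in obs])
def f(q):
    c,s=np.cos(q[2]),np.sin(q[2])
    return np.concatenate([proj(p,[q[0]+c*x-s*y,q[1]+s*x+c*y,z])-u for (x,y,z),u in zip(X,U)])
r=least_squares(f,[.54,.02,-.15]); print(r.x,r.fun)
q=r.x;c,s=np.cos(q[2]),np.sin(q[2]);R=np.array([[c,-s],[s,c]])
for nm,u,z in [('pivot',(345,157),.07),('lock',(321,283),.044),('fence corner top in',(122,137),.046),('fxend',(285,157),.046),('fyend',(103,217),.046),('slotend',(435,258),.036)]:
    w=atz(p,px(u),z)[:2]; print(nm,w,R.T@(w-q[:2])*1000)
print('corner',q[:2]+R@[.055,.125],'home',q[:2]+R@[.022,.047])
E
```

```text
[ 193  149  112   77 6189]
deck (array([0.5143, 0.0256]), [180.5051727294922, 317.2948303222656], np.float64(-0.15563140567870457))
[ 0.517   0.0437 -0.1536] [-0.8509 -0.9008  0.9571 -0.2801  0.4666  0.5589 -0.5869  0.5658]
pivot [ 0.5693 -0.0373] [ 64.1211 -72.0659]
lock [ 0.462  -0.0191] [-44.7377 -70.4774]
fence corner top in [0.5865 0.1577] [ 51.274  123.3071]
fxend [0.5715 0.0144] [ 58.3415 -20.6303]
fyend [0.5159 0.1723] [-20.8005 126.8762]
slotend [ 0.4861 -0.1187] [  -5.7235 -165.2514]
corner [0.5905 0.1588] home [0.5459 0.0868]
```

```bash
cat > g.py <<'E'
from m import *
import sys
def go(x,y,z,yaw):
    s=robot.observe(); P=s['tool_pos'];ps=s['tool_rot'][2]
    d=np.array([x,y,z])-P
    f=lambda a:np.array([np.cos(a)*d[0]+np.sin(a)*d[1],np.sin(a)*d[0]-np.cos(a)*d[1],-d[2]])*100
    print('t=%.1f'%s['time'],'tcp',P,s['tool_rot'],'F',s['contact_force'],'open %.4f grip %.1f'%(s['opening'],s['grip_force']))
    print('shift(cm) first, in present axes',f(ps),' or after turn',f(yaw),' turn z %.3f'%-((yaw-ps+np.pi)%(2*np.pi)-np.pi))
if __name__=='__main__': go(*map(float,sys.argv[1:5]))
E
echo
```

>>> {"name": "apply_moves", "arguments": {
  "motion": "33 4.0 -3.27 0 0 0 0;33 4.0 -3.27 0 0 0 0;33 4.0 -3.27 0 0 0 0;33 4.0 -3.27 0 0 0 0;33 4.0 -3.27 0 0 0 0;33 4.0 -3.27 0 0 0 0;33 4.0 -3.27 0 0 0 0;33 4.0 -3.27 0 0 0 0;33 4.0 -3.27 0 0 0 0;33 4.0 -3.27 0 0 0 0;33 4.0 -3.27 0 0 0 0;33 4.0 -3.27 0 0 0 0;33 0 0 1.5 0 0 -0.184;33 0 0 1.5 0 0 -0.184;33 0 0 1.5 0 0 -0.184;33 0 0 1.5 0 0 -0.184;33 0 0 1.5 0 0 -0.184;33 0 0 1 0 0 -0.184;33 0 0 0 0 0 0",
  "force": 30
}}

```text
time: 3.88
tool_pos: [0.4911, 0.0799, 0.1411]
tool_rot: [-3.14, 0.0, 1.533]
contact_force: [1.0, 1.1, -0.2]
opening: 0.0304
grip_force: 0.0
```

```bash
python3 g.py .492 .0796 .043 1.535; python3 -c "
from h import *
p=robot.read_camera('side'); c=np.clip(proj(p,[.52,.07,.06]).astype(int),[100,75],[412,309])
cv2.imwrite('pics/a1.png',cv2.resize(p['img'][c[1]-75:c[1]+75,c[0]-100:c[0]+100,::-1],(800,600),interpolation=cv2.INTER_CUBIC))"
```

```text
t=3.9 tcp [0.4911 0.0799 0.1411] [-3.1401  0.0002  1.5331] F [ 1.0006  1.0795 -0.2114] open 0.0304 grip 0.0
shift(cm) first, in present axes [-0.0297  0.0874  9.8135]  or after turn [-0.0299  0.0874  9.8135]  turn z -0.002
```

View pics/a1.png

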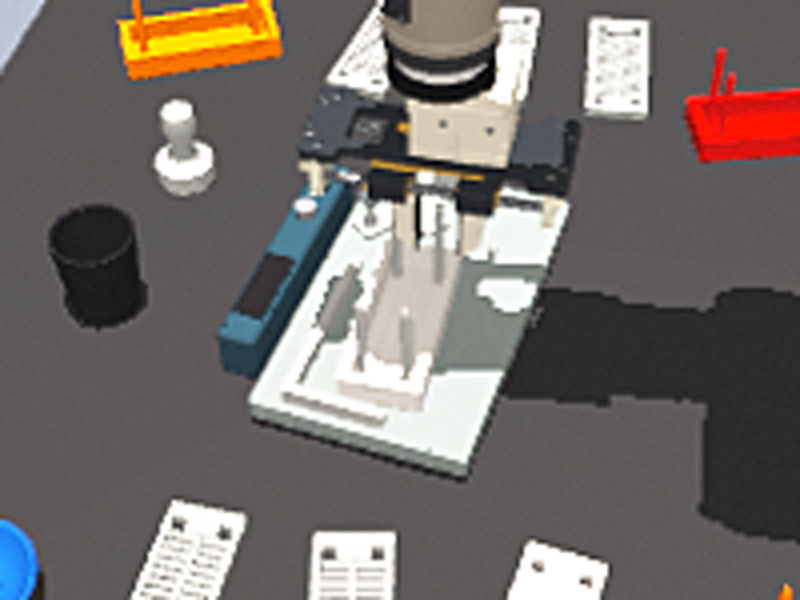

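>>> {"name": "apply_moves", "arguments": {
  "motion": "33 0 0 3 0 0 0;33 0 0 3 0 0 0;33 0 0 2 0 0 0;33 0 0 1 0 0 0;33 0 0 0.7 0 0 0;33 0 0 0 0 0 0;0 0 0 0 0 0 0;0 0 0 0 0 0 0;0 0 0 0 0 0 0;0 0 0 0 0 0 0",
  "force": 30
}}

```text
time: 5.18
tool_pos: [0.4921, 0.0799, 0.0452]
tool_rot: [3.14, 0.0, 1.535]
contact_force: [1.0, 0.1, 3.2]
opening: 0.0069
grip_force: 30.0
```

>>> {"name": "apply_moves", "arguments": {
  "motion": "0 0 0 0 0 0 0.06;0 0 0 0 0 0 0.06;0 0.3 0.5 0 0 0 0;0 0.3 0.5 0 0 0 0;0 0.3 0.5 0 0 0 0;0 0.2 0.4 0 0 0 0;0 0 0 0 0 0 0"
}}

```text
time: 6.05
tool_pos: [0.5111, 0.0877, 0.0451]
tool_rot: [-3.139, 0.001, 1.415]
contact_force: [-4.1, -1.0, 9.1]
opening: 0.0078
grip_force: 30.0
```

>>> {"name": "apply_moves", "arguments": {
  "motion": "0 0 0.15 0 0 0 0;0 0 0.15 0 0 0 0;0 0 0.15 0 0 0 0;0 0 0 0 0 0 0"
}}

```text
time: 6.55
tool_pos: [0.5165, 0.0872, 0.0445]
tool_rot: [-3.141, 0.0, 1.415]
contact_force: [-3.1, 0.2, 2.6]
opening: 0.0073
grip_force: 30.0
```

>>> {"name": "apply_moves", "arguments": {
  "motion": "0 0 0.1 0 0 0 0;0 0 0.1 0 0 0 0;0 0 0.1 0 0 0 0;0 0 0 0 0 0 0"
}}

```text
time: 7.05
tool_pos: [0.5173, 0.087, 0.0445]
tool_rot: [-3.137, 0.001, 1.415]
contact_force: [-10.0, 1.7, 9.4]
opening: 0.0077
grip_force: 30.0
```

>>> {"name": "apply_moves", "arguments": {
  "motion": "0 0.15 0 0 0 0 0;0 0.15 0 0 0 0 0;0 0.15 0 0 0 0 0;0 0 0 0 0 0 0"
}}

```text
time: 7.55
tool_pos: [0.5177, 0.0893, 0.0445]
tool_rot: [-3.136, 0.004, 1.416]
contact_force: [-11.2, -9.1, 9.6]
opening: 0.0075
grip_force: 30.0
```

>>> {"name": "apply_moves", "arguments": {
  "motion": "0 0.15 0 0 0 0 0;0 0.15 0 0 0 0 0;0 0.1 0 0 0 0 0;0 0 0 0 0 0 0"
}}

```text
time: 8.05
tool_pos: [0.5182, 0.0926, 0.0445]
tool_rot: [-3.136, 0.005, 1.416]
contact_force: [-11.2, -12.7, 11.5]
opening: 0.0081
grip_force: 30.0
```

```bash
python3 g.py .5173 .0913 .0445 1.416; python3 - <<'E'
from m import *
p=robot.read_camera('side'); c=np.clip(proj(p,[.56,.1,.03]).astype(int),[64,48],[448,336])
cv2.imwrite('pics/a2.png',cv2.resize(p['img'][c[1]-48:c[1]+48,c[0]-64:c[0]+64,::-1],(800,600),interpolation=cv2.INTER_CUBIC))
E
```

```text
t=8.1 tcp [0.5182 0.0926 0.0445] [-3.1362  0.0048  1.4157] F [-11.1791 -12.7081  11.5081] open 0.0081 grip 30.0
shift(cm) first, in present axes [-0.1429 -0.0665  0.    ]  or after turn [-0.1429 -0.0666  0.    ]  turn z -0.000
```

View pics/a2.png

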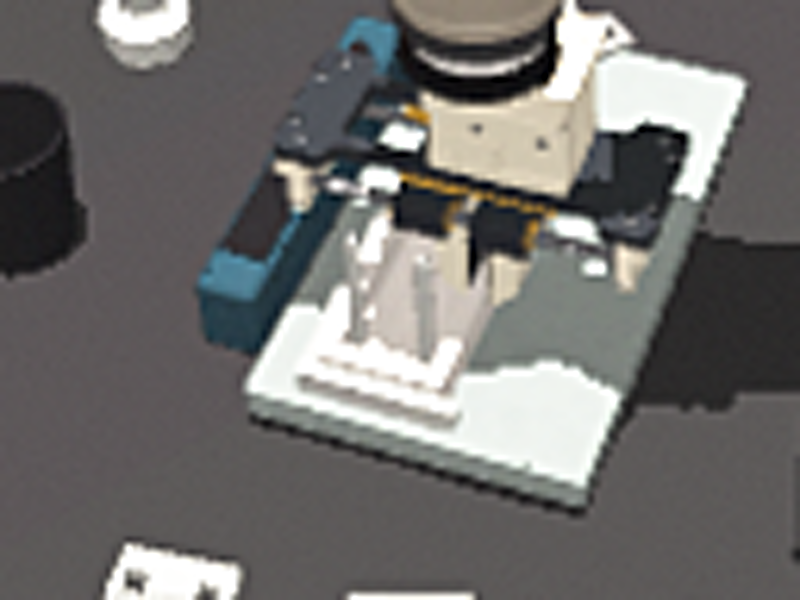

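>>> {"name": "apply_moves", "arguments": {
  "motion": "0 0.15 0 0 0 0 0;0 0.15 0 0 0 0 0;0 0.15 0 0 0 0 0;0 0 0 0 0 0 0;0 0 0 0 0 0 0"
}}

```text
time: 8.72
tool_pos: [0.5183, 0.0934, 0.0444]
tool_rot: [-3.135, 0.01, 1.417]
contact_force: [-14.1, -31.1, 13.2]
opening: 0.0076
grip_force: 30.0
```

>>> {"name": "apply_moves", "arguments": {
  "motion": "0 0 0.2 0 0 0 0;0 0 0.2 0 0 0 0;0 0 0 0 0 0 0;33 0 0 0 0 0 0;33 0 0 0 0 0 0;33 0 0 -2 0 0 0;33 0 0 -4 0 0 0;33 0 0 -4 0 0 0;33 0 0 -4 0 0 0;33 0 0 0 0 0 0"
}}

```text
time: 9.98
tool_pos: [0.5284, 0.0992, 0.1882]
tool_rot: [3.132, -0.002, 1.415]
contact_force: [0.4, -1.0, -0.1]
opening: 0.0305
grip_force: 0.0
```

```bash
python3 - <<'E'
from m import *
p=robot.read_camera('top')
for t,z in(('pan',.055),('strap',.036)):
    for r in robot.trace(t,p)[:2]: print(t,r['score'],rect(p,r['pixels'],z))
cv2.imwrite('pics/a3.png',cv2.resize(p['img'][130:238,180:324,::-1],(800,600),interpolation=cv2.INTER_CUBIC))
print(robot.observe()['tool_pos'])
E
```

```text
pan 0.79 (array([ 0.2305, -0.2513]), [70.08480072021484, 160.07940673828125], np.float64(-1.2764006462015043))
pan 0.75 (array([ 0.7943, -0.286 ]), [86.72694396972656, 156.56434631347656], np.float64(-1.1265249308497063))
strap 0.82 (array([ 0.5206, -0.0679]), [49.9560661315918, 136.6761932373047], np.float64(-0.771925364600792))
[0.5254 0.099  0.1839]
```

View pics/a3.png

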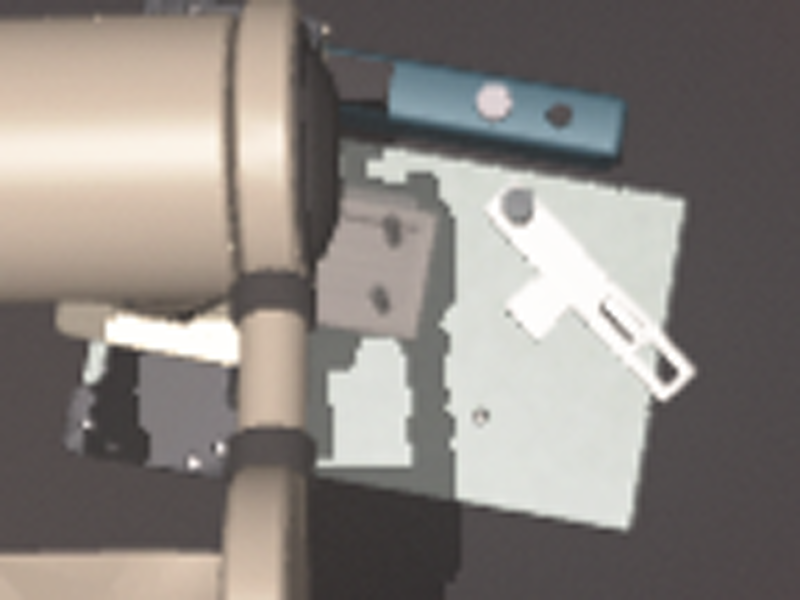

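```bash
python3 - <<'E'
from m import *
p=robot.read_camera('top')
px=lambda c:((np.array(c)+.5)*.18-.5)+[180,130]
for nm,u,z in [('pivot',(518,207),.07),('lock',(480,415),.044),('end corner1',(693,373),.036),('corner2',(658,402),.036),('tabside?',(617,320),.05),('tab0',(597,297),.07),('tab1',(637,337),.07),('pan corner +x-y rim',(437,205),.055),('pan -x-y',(414,338),.055)]: print(nm,atz(p,px(u),z))
P=np.array([.5693,-.0373]);a=-2.355;x=np.array([np.cos(a),np.sin(a)]);y=np.array([-x[1],x[0]])
print('pred pixels tab top ends', [((proj(p,[*(P+x*d),.07])-[180,130]+.5)/.18-.5) for d in(.067,.08,.093)])
print('pred end',[((proj(p,[*(P+x*.126+y*e),.036])-[180,130]+.5)/.18-.5) for e in(-.012,.012)])
s=robot.read_camera('side')
print('side0 crop', [(proj(s,[*(P+x*d),.07])) for d in(.067,.093)])
c=proj(s,[.54,.02,.03]).astype(int)
print(c,[(np.array(u)+.5)/4-.5+c-[100,75] for u in((445,190),(475,180))])
E
```

```text
pivot [ 0.569  -0.0364  0.07  ]
lock [ 0.4628 -0.0192  0.044 ]
end corner1 [ 0.4872 -0.1309  0.036 ]
corner2 [ 0.4716 -0.1127  0.036 ]
tabside? [ 0.5134 -0.0895  0.05  ]
tab0 [ 0.5235 -0.0775  0.07  ]
tab1 [ 0.5034 -0.0982  0.07  ]
pan corner +x-y rim [0.5713 0.0053 0.055 ]
pan -x-y [0.5017 0.0159 0.055 ]
pred pixels tab top ends [array([611.1181, 300.1954]), array([628.9193, 318.452 ]), array([646.7471, 336.7355])]
pred end [array([668.194, 401.829]), array([700.8305, 370.1566])]
side0 crop [array([260.6001, 174.1227]), array([266.644 , 171.2862])]
[249 202] [array([259.875, 174.125]), array([267.375, 171.625])]
```

```bash
python3 g.py .5105 -.0925 .06 .775
```

```text
t=10.2 tcp [0.525  0.0989 0.1833] [-3.1396  0.0005  1.4148] F [ 0.2114  0.5025 -0.2873] open 0.0303 grip 0.0
shift(cm) first, in present axes [-19.1341   1.5456  12.3347]  or after turn [-14.4268  12.6637  12.3347]  turn z 0.640
```

>>> {"name": "apply_moves", "arguments": {
  "motion": "40 -3.83 0.31 0 0 0 0;40 -3.83 0.31 0 0 0 0;40 -3.83 0.31 0 0 0 0;40 -3.83 0.31 0 0 0 0;40 -3.83 0.31 0 0 0 0;40 0 0 1.5 0 0 0.16;40 0 0 1.5 0 0 0.16;40 0 0 1.5 0 0 0.16;40 0 0 1.5 0 0 0.16;40 0 0 0 0 0 0"
}}

```text
time: 11.48
tool_pos: [0.5099, -0.0924, 0.1229]
tool_rot: [-3.138, 0.002, 0.776]
contact_force: [-0.6, -0.4, 0.6]
opening: 0.0366
grip_force: 0.0
```

```bash
python3 g.py .5105 -.0925 .06 .775; python3 - <<'E'
from m import *
p=robot.read_camera('side'); c=np.clip(proj(p,[.53,-.05,.05]).astype(int),[64,48],[448,336])
cv2.imwrite('pics/a4.png',cv2.resize(p['img'][c[1]-48:c[1]+48,c[0]-64:c[0]+64,::-1],(800,600),interpolation=cv2.INTER_CUBIC))
E
```

```text
t=11.5 tcp [ 0.5099 -0.0924  0.1229] [-3.138   0.0019  0.7762] F [-0.6169 -0.3698  0.6009] open 0.0366 grip 0.0
shift(cm) first, in present axes [0.0357 0.0534 6.2874]  or after turn [0.0358 0.0533 6.2874]  turn z 0.001
```

View pics/a4.png

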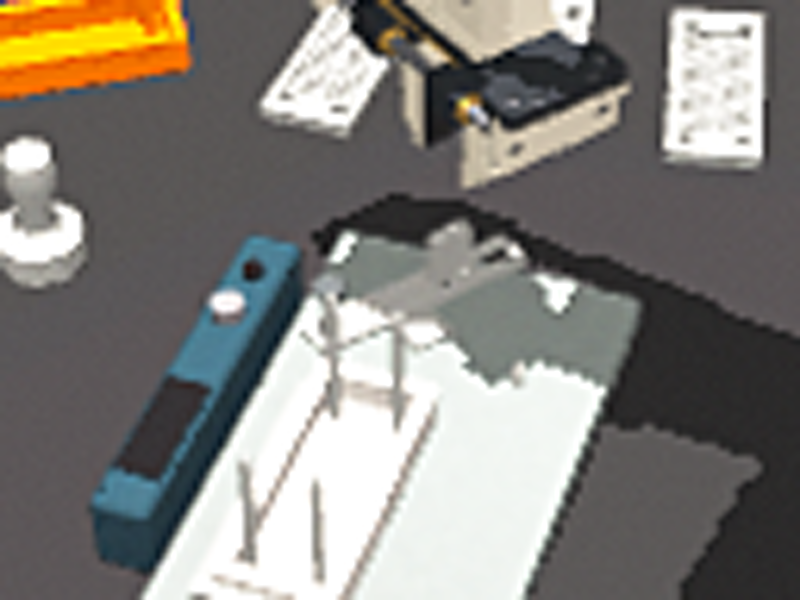

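>>> {"name": "apply_moves", "arguments": {
  "motion": "40 0 0.05 2.5 0 0 0;40 0 0 2 0 0 0;40 0 0 1 0 0 0;40 0 0 0.7 0 0 0;40 0 0 0 0 0 0;0 0 0 0 0 0 0;0 0 0 0 0 0 0;0 0 0 0 0 0 0;0 0 0 0 0 0 0",
  "force": 40
}}

```text
time: 12.65
tool_pos: [0.5116, -0.0931, 0.063]
tool_rot: [3.141, -0.0, 0.775]
contact_force: [0.3, 0.2, 1.6]
opening: 0.0072
grip_force: 40.0
```

>>> {"name": "apply_moves", "arguments": {
  "motion": "15 0 0 0 0 0 0;15 0 0 0.22 0 0 0;0 0 0 0 0 0 0;0 0 0 0 0 0 0;0 0 0 0 0 0 0;0 0 0 -0.5 0 0 0;0 0 0 -0.7 0 0 0;0 0 0 -0.8 0 0 0;0 0 0 0 0 0 0",
  "force": 50
}}

```text
time: 13.78
tool_pos: [0.5118, -0.0931, 0.0815]
tool_rot: [3.14, -0.001, 0.775]
contact_force: [-0.7, -0.5, -1.5]
opening: 0.0073
grip_force: 50.0
```

```bash
python3 g.py .490 -.024 .08 -.155; python3 - <<'E'
from m import *
p=robot.read_camera('side'); c=np.clip(proj(p,[.53,-.05,.05]).astype(int),[64,48],[448,336])
cv2.imwrite('pics/a5.png',cv2.resize(p['img'][c[1]-48:c[1]+48,c[0]-64:c[0]+64,::-1],(800,600),interpolation=cv2.INTER_CUBIC))
E
```

```text
t=13.8 tcp [ 0.5118 -0.0931  0.0815] [ 3.1401 -0.0007  0.775 ] F [-0.6532 -0.4644 -1.5162] open 0.0073 grip 50.0
shift(cm) first, in present axes [ 3.2792 -6.4601  0.1458]  or after turn [-3.2178 -6.4909  0.1458]  turn z 0.930
```

View pics/a5.png

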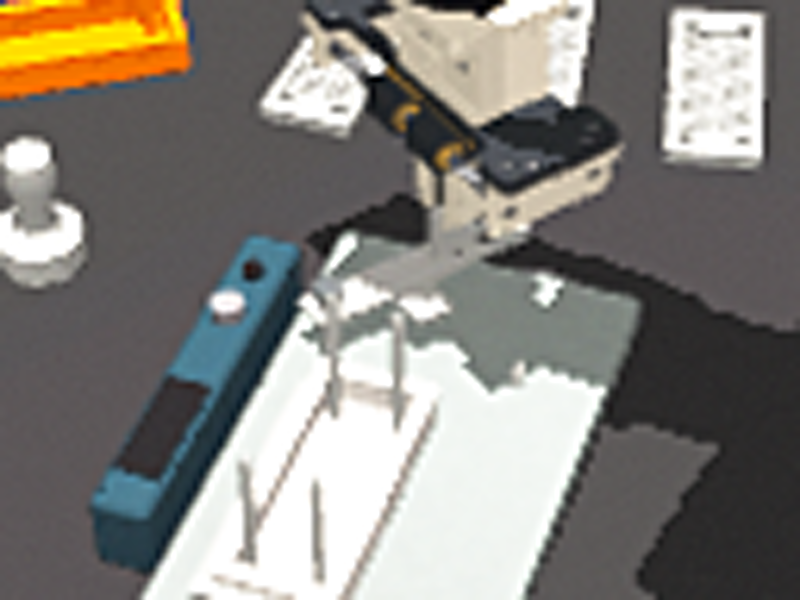

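>>> {"name": "apply_moves", "arguments": {
  "motion": "0 0.05 -0.93 0 0 0 0.116;0 0.05 -0.93 0 0 0 0.116;0 0.05 -0.93 0 0 0 0.116;0 0.06 -0.93 0 0 0 0.116;0 0.05 -0.93 0 0 0 0.116;0 0.05 -0.93 0 0 0 0.116;0 0.05 -0.93 0 0 0 0.116;0 0.06 -0.93 0 0 0 0.116;0 0 0 0 0 0 0"
}}

```text
time: 14.95
tool_pos: [0.489, -0.0241, 0.0803]
tool_rot: [-3.142, 0.001, -0.151]
contact_force: [0.1, 0.3, -1.6]
opening: 0.0079
grip_force: 50.0
```

```bash
python3 g.py .490 -.024 .0605 -.155; python3 - <<'E'
from m import *
p=robot.read_camera('side'); c=np.clip(proj(p,[.51,-.02,.05]).astype(int),[64,48],[448,336])
cv2.imwrite('pics/a6.png',cv2.resize(p['img'][c[1]-48:c[1]+48,c[0]-64:c[0]+64,::-1],(800,600),interpolation=cv2.INTER_CUBIC))
E
```

```text
t=14.9 tcp [ 0.489  -0.0241  0.0803] [-3.1416  0.0006 -0.1512] F [ 0.0884  0.342  -1.5822] open 0.0079 grip 50.0
shift(cm) first, in present axes [ 0.0999 -0.0303  1.9832]  or after turn [ 0.0998 -0.0307  1.9832]  turn z 0.004
```

View pics/a6.png

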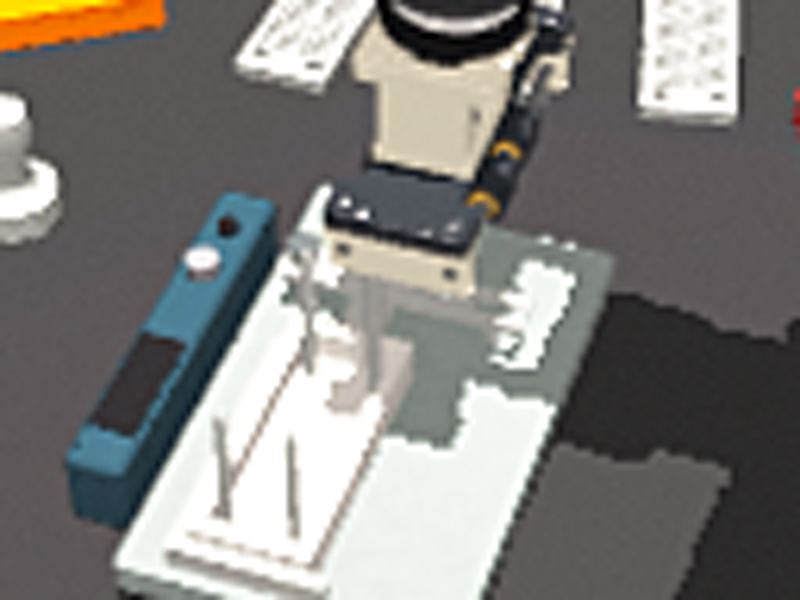

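>>> {"name": "apply_moves", "arguments": {
  "motion": "0 0.1 -0.03 0.4 0 0 0;0 0 0 0.4 0 0 0;0 0 0 0.4 0 0 0;0 0 0 0.3 0 0 0;0 0 0 0.3 0 0 0;0 0 0 0.2 0 0 0;0 0 0 0 0 0 0"
}}

```text
time: 15.88
tool_pos: [0.4903, -0.0245, 0.0605]
tool_rot: [3.142, -0.0, -0.153]
contact_force: [-0.0, -0.1, -2.2]
opening: 0.0073
grip_force: 50.0
```

>>> {"name": "apply_moves", "arguments": {
  "motion": "0 0 0 0.15 0 0 0;0 0 0 0 0 0 0;25 0 0 0 0 0 0;25 0 0 0 0 0 0;30 0 0 -1 0 0 0;30 0 0 -3 0 0 0;30 0 0 -5 0 0 0;30 0 0 -5 0 0 0;60 -5 3 0 0 0 0;60 -5 3 0 0 0 0;80 -5 3 0 0 0 0;80 0 3 0 0 0 0;80 0 4 0 0 0 0;80 0 4 0 0 0 0;80 0 0 0 0 0 0"
}}

```text
time: 17.75
tool_pos: [0.3113, -0.2013, 0.1996]
tool_rot: [3.141, -0.001, -0.157]
contact_force: [0.4, 0.2, 0.6]
opening: 0.0731
grip_force: 0.0
```

```bash
python3 - <<'E'
from m import *
print(robot.observe()['tool_pos'])
p=robot.read_camera('top'); c=np.clip(proj(p,[.53,.02,.05]).astype(int),[64,48],[448,336]);print(c)
cv2.imwrite('pics/a7.png',cv2.resize(p['img'][c[1]-48:c[1]+48,c[0]-64:c[0]+64,::-1],(800,600),interpolation=cv2.INTER_CUBIC))
for t,z in(('pan',.055),('strap',.036)):
    for r in robot.trace(t,p): print(t,r['score'],rect(p,r['pixels'],z))
s=robot.read_camera('side'); save(s,'s7')
E
```

```text
[ 0.3113 -0.2013  0.1996]
[252 180]
pan 0.76 (array([ 0.1668, -0.2598]), [41.57670211791992, 44.95426940917969], np.float64(-0.7649584686101174))
pan 0.66 (array([0.5447, 0.0872]), [67.67731475830078, 155.3636474609375], np.float64(-0.14641953146812048))
pan 0.6 (array([ 0.7952, -0.2849]), [83.89798736572266, 156.76441955566406], np.float64(-1.1105631749877753))
strap 0.77 (array([ 0.5167, -0.0183]), [46.96586227416992, 94.1076889038086], np.float64(-1.5543717291399695))
strap 0.71 (array([ 0.4946, -0.3234]), [55.44100570678711, 143.1403350830078], np.float64(0.01959397053247341))
```

View pics/a7.png

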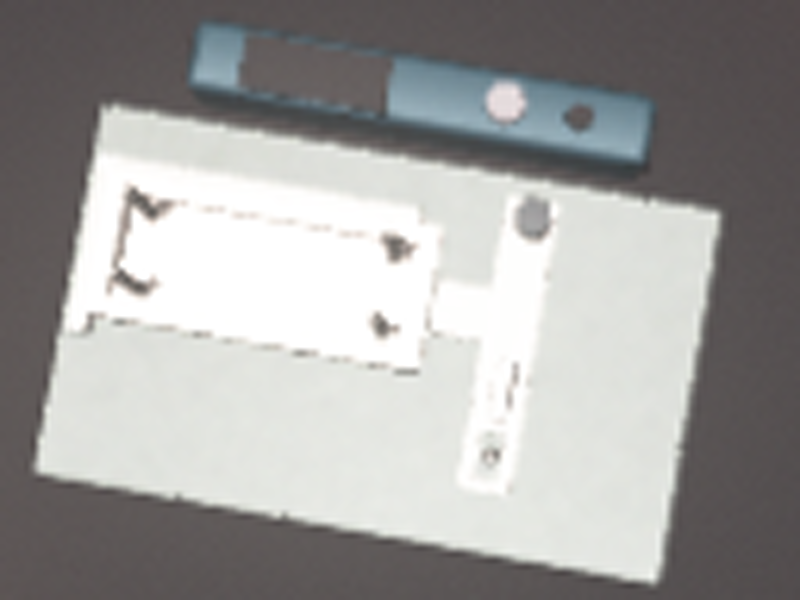

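```bash
cat > f.py <<'E'
from g import *
def find(x,y,r=.06):
    p=robot.read_camera('top'); o=[]
    for i,a,(c,s,yw) in plates(p,z=.005):
        if np.hypot(*(c-[x,y]))<r: o.append((a,c,yw,s)); print('found',a,c,'yaw %.3f'%yw,np.round(s))
    a,c,yw,s=max(o,key=lambda v:v[0]); go(c[0],c[1],.002,np.pi/2+yw)
if __name__=='__main__': find(*map(float,sys.argv[1:]))
E
python3 f.py .3785 -.3325
```

```text
found 882 [ 0.3786 -0.3349] yaw 0.021 [ 59. 151.]
t=18.0 tcp [ 0.3116 -0.1983  0.1991] [-3.1414  0.     -0.1519] F [ 0.0072  0.2053 -0.6707] open 0.0735 grip 0.0
shift(cm) first, in present axes [ 8.6984 12.4943 19.7121]  or after turn [-13.806    6.416   19.7121]  turn z -1.744
```

>>> {"name": "apply_moves", "arguments": {
  "motion": "100 2.9 4.16 0 0 0 0;100 2.9 4.16 0 0 0 0;100 2.9 4.17 0 0 0 0;100 0 0 1.6 0 0 -0.176;100 0 0 1.6 0 0 -0.176;100 0 0 1.6 0 0 -0.176;100 0 0 1.6 0 0 -0.176;100 0 0 1.6 0 0 -0.176;100 0 0 1.6 0 0 -0.176;100 0 0 1.6 0 0 -0.176;100 0 0 1.6 0 0 -0.176;100 0 0 1.6 0 0 -0.176;100 0 0 1.6 0 0 -0.176;100 0 0 0 0 0 0",
  "force": 40
}}

```text
time: 19.75
tool_pos: [0.3784, -0.3345, 0.0383]
tool_rot: [-3.14, -0.002, 1.607]
contact_force: [0.5, -0.0, -0.1]
opening: 0.0917
grip_force: 0.0
```

```bash
python3 g.py .3786 -.334 .002 1.611; python3 -c "
from m import *
s=robot.read_camera('side');u=proj(s,[.3786,-.334,.01]).astype(int);print(u)
u=np.clip(u,[64,48],[448,336])
cv2.imwrite('pics/b1.png',cv2.resize(s['img'][u[1]-48:u[1]+48,u[0]-64:u[0]+64,::-1],(800,600)))"
```

```text
t=19.8 tcp [ 0.3784 -0.3345  0.0383] [-3.1401 -0.002   1.6067] F [ 0.4767 -0.0207 -0.0655] open 0.0917 grip 0.0
shift(cm) first, in present axes [0.0503 0.0213 3.627 ]  or after turn [0.0502 0.0215 3.627 ]  turn z -0.004
[306 148]
```

View pics/b1.png

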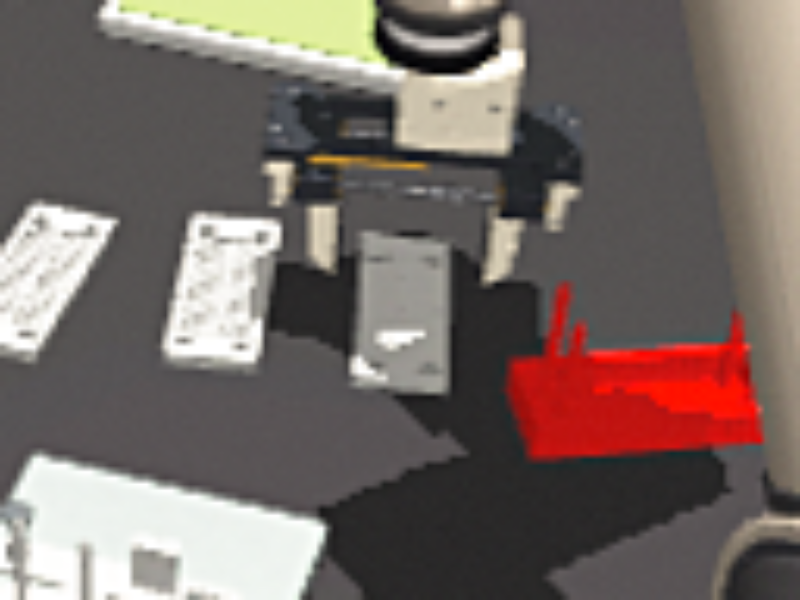

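>>> {"name": "apply_moves", "arguments": {
  "motion": "100 0 0 2 0 0 0;100 0 0 1 0 0 0;100 0 0 0.6 0 0 0;100 0 0 0 0 0 0;0 0 0 0 0 0 0;0 0 0 0 0 0 0;0 0 0 0 0 0 0;0 0 0 0 0 0 0;0 0 0 -2 0 0 0;0 0 0 -5 0 0 0;0 0 0 -5 0 0 0;0 0 0 -4 0 0 0;0 0 0 0 0 0 0",
  "force": 40
}}

```text
time: 21.42
tool_pos: [0.3795, -0.3372, 0.166]
tool_rot: [3.138, 0.005, 1.607]
contact_force: [0.2, 0.1, -1.5]
opening: 0.0574
grip_force: 39.9
```

```bash
python3 g.py .5458 .0873 .057 1.418
```

```text
t=21.4 tcp [ 0.3795 -0.3372  0.166 ] [3.1376 0.0053 1.6068] F [ 0.1993  0.1271 -1.5136] open 0.0574 grip 39.9
shift(cm) first, in present axes [41.8281 18.1467 10.897 ]  or after turn [44.4906  9.9738 10.897 ]  turn z 0.189
```

>>> {"name": "apply_moves", "arguments": {
  "motion": "0 4.65 2.02 0 0 0 0;0 4.65 2.02 0 0 0 0;0 4.65 2.02 0 0 0 0;0 4.65 2.02 0 0 0 0;0 4.65 2.02 0 0 0 0;0 4.65 2.02 0 0 0 0;0 4.65 2.02 0 0 0 0;0 4.65 2.01 0 0 0 0;0 4.65 2.01 0 0 0 0;0 0 0 1 0 0 0.094;0 0 0 1 0 0 0.095;0 0 0 0 0 0 0;0 0 0 0 0 0 0"
}}

```text
time: 23.05
tool_pos: [0.5446, 0.0886, 0.1425]
tool_rot: [-3.141, 0.0, 1.419]
contact_force: [-0.3, 0.3, -0.9]
opening: 0.0569
grip_force: 39.9
```

```bash
python3 g.py .5458 .0873 .057 1.418;  python3 -c "
from m import *
s=robot.read_camera('side');t=robot.read_camera('top')
P=lambda p,h:[np.round(proj(p,[.5458+c[0],.0873+c[1],h]),1).tolist() for c in (np.array([[.018,.058],[.018,-.058],[-.018,.058],[-.018,-.058]])@np.array([[np.cos(.153),-np.sin(.153)],[np.sin(.153),np.cos(.153)]]))]
print(P(s,.123),P(s,.15)); 
o=[]
for p in(s,t):
  u=np.clip(proj(p,[.55,.08,.12]).astype(int),[50,75],[462,309])
  print(u-[50,75]); o.append(cv2.resize(p['img'][u[1]-75:u[1]+75,u[0]-50:u[0]+50,::-1],(400,600),interpolation=cv2.INTER_CUBIC))
cv2.imwrite('pics/b2.png',np.hstack(o))"
```

```text
t=23.1 tcp [0.5446 0.0886 0.1425] [-3.1405  0.0003  1.4193] F [-0.2554  0.2765 -0.8981] open 0.0569 grip 39.9
shift(cm) first, in present axes [-0.1147  0.1426  8.5486]  or after turn [-0.1145  0.1427  8.5486]  turn z 0.001
[[230.7, 209.4], [244.4, 183.8], [242.0, 212.4], [255.1, 186.4]] [[230.2, 203.2], [244.2, 177.6], [241.7, 206.1], [255.1, 180.1]]
[192 121]
[180  95]
```

View pics/b2.png

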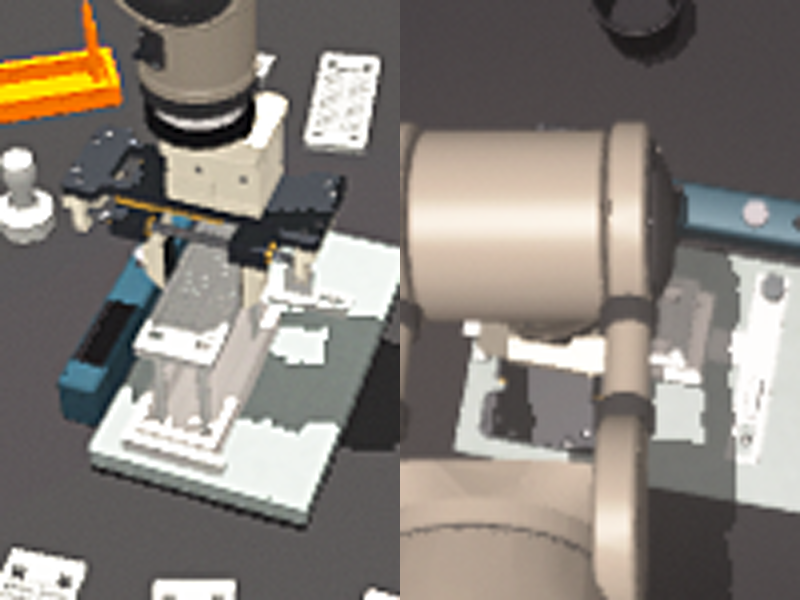

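```bash
cat > holes.py <<'E'
from g import *
def holes(H=(.5458,.0873),yaw=-.153):
    s=robot.read_camera('side'); tz=robot.observe()['tool_pos'][2]; z=tz+.007
    R=np.array([[np.cos(yaw),-np.sin(yaw)],[np.sin(yaw),np.cos(yaw)]]); g=s['img'].min(2).astype(float)
    T=robot.observe()['tool_pos'][:2]
    for q in([.018,.058],[-.018,.058]):
        u=proj(s,[*(T+R@q),z+.001]); b=np.round(u).astype(int); w=g[b[1]-5:b[1]+6,b[0]-5:b[0]+6]
        print(u); print(w.astype(int))
holes()
E
python3 holes.py
```

```text
[230.3069 203.238 ]
[[ 30  35  31  25  57 129 153 139 148 148 142]
 [ 36  36  25  33 104 156 142 147 152 150 149]
 [ 39  29  22 105 195 173 134 148 142 143 146]
 [ 35  20  69 236 255 247 134 143 143 141 139]
 [ 30  16 157 255 255 165 164 181 189 173 168]
 [ 19  64 230 255 238 194 247 255 255 255 253]
 [ 16 158 255 255 144 105 108 173 249 255 255]
 [ 65 230 255 255 209 204 181 238 255 254 253]
 [154 255 255 255 255 255 255 255 255 253 253]
 [168 255 255 255 255 255 255 255 255 254 254]
 [ 91 157 162 181 215 255 255 255 255 255 255]]
[241.9069 206.209 ]
[[141 145 142 142 152 152 154 152 147 151 187]
 [171 182 138 170 183 143 146 143 139 209 255]
 [255 255 174 231 252 139 151 162 191 247 255]
 [255 255 250 226 217 197 215 233 255 255 255]
 [253 254 255 255 255 255 252 236 239 255 232]
 [253 254 255 254 162 191 215 255 255 255 148]
 [253 254 255 237 146 180 162 204 254 230 121]
 [255 255 255 248 236 233 225 247 255 150 151]
 [255 255 255 255 255 255 255 255 255 127 181]
 [198 238 255 255 255 255 255 255 190 150 195]
 [147 137 147 159 209 240 255 255 130 182 191]]
```

>>> {"name": "apply_moves", "arguments": {
  "motion": "0 -0.16 0.12 0.8 0 0 0;0 0 0 0.7 0 0 0;0 0 0 0.5 0 0 0;0 0 0 0.5 0 0 0;0 0 0 0.5 0 0 0;0 0 0 0 0 0 0"
}}

```text
time: 23.95
tool_pos: [0.546, 0.0858, 0.1126]
tool_rot: [3.141, 0.002, 1.418]
contact_force: [0.6, -4.9, -1.0]
opening: 0.0576
grip_force: 39.9
```

>>> {"name": "apply_moves", "arguments": {
  "motion": "0 -0.12 0 0.3 0 0 0;0 0 0 0.5 0 0 0;0 0 0 0.5 0 0 0;0 0 0 0.5 0 0 0;0 0 0 0 0 0 0"
}}

```text
time: 24.58
tool_pos: [0.5455, 0.0857, 0.0943]
tool_rot: [-3.141, 0.0, 1.418]
contact_force: [0.4, -3.5, -1.9]
opening: 0.0574
grip_force: 39.9
```

>>> {"name": "apply_moves", "arguments": {
  "motion": "0 -0.1 0 0.7 0 0 0;0 0 0 0.7 0 0 0;0 0 0 0.7 0 0 0;0 0 0 0.7 0 0 0;0 0 0 0.5 0 0 0;0 0 0 0 0 0 0"
}}

```text
time: 25.32
tool_pos: [0.5454, 0.085, 0.0616]
tool_rot: [-3.141, -0.0, 1.418]
contact_force: [1.9, 0.7, -2.1]
opening: 0.057
grip_force: 39.9
```

>>> {"name": "apply_moves", "arguments": {
  "motion": "0 0 0 0.25 0 0 0;0 0 0 0.2 0 0 0;0 0 0 0.1 0 0 0;0 0 0 0 0 0 0"
}}

```text
time: 25.82
tool_pos: [0.5454, 0.0849, 0.0581]
tool_rot: [3.141, 0.0, 1.418]
contact_force: [-3.2, -0.6, 11.7]
opening: 0.0573
grip_force: 39.9
```

>>> {"name": "apply_moves", "arguments": {
  "motion": "75 0 0 0 0 0 0;75 0 0 0 0 0 0;80 0 0 0 0 0 0;90 0 0 -4 0 0 0;100 0 0 -5 0 0 0;100 0 0 -1 0 0 0;100 -5 0 0 0 0 0;100 -5 0 0 0 0 0;100 -5 0 0 0 0 0;100 -5 0 0 0 0 0;100 0 0 0 0 0 0"
}}

```text
time: 27.2
tool_pos: [0.514, -0.1156, 0.1554]
tool_rot: [-3.14, 0.0, 1.413]
contact_force: [0.0, 0.7, -1.3]
opening: 0.0914
grip_force: 0.0
```

```bash
python3 f.py .496 -.3327
```

```text
Traceback (most recent call last):
  File "f.py", line 7, in <module>
    if __name__=='__main__': find(*map(float,sys.argv[1:]))
                             ~~~~^^^^^^^^^^^^^^^^^^^^^^^^^^
  File "f.py", line 6, in find
    a,c,yw,s=max(o,key=lambda v:v[0]); go(c[0],c[1],.002,np.pi/2+yw)
             ~~~^^^^^^^^^^^^^^^^^^^^^
ValueError: max() iterable argument is empty
```

```bash
cat > f2.py <<'E'
from g import *
def allp(t='screen1'):
    for n in('top','side'):
        p=robot.read_camera(n)
        for r in robot.trace(t,p):
            c,s,yw=rect(p,r['pixels'],.005); print(n,'%.2f'%r['score'],c,'yaw %.3f'%yw,np.round(s),r['pixels'].sum())
allp(*sys.argv[1:])
E
python3 f2.py
```

```text
top 0.94 [ 0.4965 -0.343 ] yaw 0.020 [ 57. 126.] 716
top 0.75 [0.5507 0.0937] yaw -0.123 [ 59. 155.] 599
top 0.73 [ 0.6198 -0.3212] yaw -0.232 [ 58. 152.] 706
top 0.68 [0.5088 0.3344] yaw 0.139 [ 60. 152.] 945
top 0.68 [0.6377 0.3348] yaw -0.036 [ 63. 157.] 1004
top 0.39 [ 0.5158 -0.0133] yaw 1.408 [ 57. 121.] 462
top 0.15 [0.7977 0.0723] yaw -1.550 [74. 94.] 592
side 0.89 [0.5091 0.3318] yaw 0.171 [ 57. 151.] 940
side 0.73 [0.5557 0.0379] yaw -0.173 [ 70. 167.] 666
side 0.69 [ 0.6199 -0.3201] yaw -0.176 [ 63. 148.] 246
side 0.62 [ 0.5038 -0.3241] yaw 0.179 [ 44. 119.] 126
side 0.59 [0.6382 0.3301] yaw -0.053 [ 62. 152.] 989
```

```bash
python3 g.py .4962 -.3325 .002 1.591
```

```text
t=27.4 tcp [ 0.5149 -0.1115  0.1561] [-3.1408 -0.0003  1.4194] F [-0.168   0.2049 -0.1612] open 0.0918 grip 0.0
shift(cm) first, in present axes [-22.1296   1.4835  15.4134]  or after turn [-22.0578  -2.3179  15.4134]  turn z -0.172
```

>>> {"name": "apply_moves", "arguments": {
  "motion": "100 -5.53 0.37 0 0 0 0;100 -5.53 0.37 1 0 0 0;100 -5.53 0.37 2 0 0 0;100 -5.53 0.37 3 0 0 0;100 0 0 3 0 0 -0.086;100 0 0 3 0 0 -0.086;100 0 0 0 0 0 0"
}}

```text
time: 28.32
tool_pos: [0.4951, -0.3311, 0.0345]
tool_rot: [-3.138, -0.004, 1.591]
contact_force: [0.5, -0.8, -0.0]
opening: 0.0919
grip_force: 0.0
```

```bash
python3 g.py .4962 -.3325 .002 1.591
```

```text
t=28.3 tcp [ 0.4951 -0.3311  0.0345] [-3.1376 -0.0037  1.5906] F [ 0.4927 -0.78   -0.0145] open 0.0919 grip 0.0
shift(cm) first, in present axes [-0.1464  0.105   3.2491]  or after turn [-0.1464  0.1049  3.2491]  turn z -0.000
```

>>> {"name": "apply_moves", "arguments": {
  "motion": "100 -0.1 0.1 2 0 0 0;100 0 0 0.8 0 0 0;100 0 0 0.4 0 0 0;100 0 0 0 0 0 0;0 0 0 0 0 0 0;0 0 0 0 0 0 0;0 0 0 0 0 0 0;0 0 0 0 0 0 0;0 0 0 -2 0 0 0;0 0 0 -5 0 0 0;0 0 0 -5 0 0 0;0 0 0 -4 0 0 0;0 0 0 0 0 0 0",
  "force": 40
}}

```text
time: 29.95
tool_pos: [0.4983, -0.3353, 0.1683]
tool_rot: [3.136, 0.005, 1.59]
contact_force: [-1.1, 0.5, -1.5]
opening: 0.0572
grip_force: 40.0
```

```bash
python3 g.py .5455 .0855 .0675 1.418
```

```text
t=29.9 tcp [ 0.4983 -0.3353  0.1683] [3.1364 0.0047 1.5898] F [-1.1202  0.5017 -1.4693] open 0.0572 grip 40.0
shift(cm) first, in present axes [41.9847  5.5218 10.0772]  or after turn [42.3106 -1.7377 10.0772]  turn z 0.172
```

>>> {"name": "apply_moves", "arguments": {
  "motion": "0 5.25 0.69 0 0 0 0;0 5.25 0.69 0 0 0 0;0 5.25 0.69 0 0 0 0;0 5.25 0.69 0 0 0 0;0 5.25 0.69 0 0 0 0;0 5.25 0.69 0 0 0 0;0 5.25 0.69 0 0 0 0;0 5.23 0.69 0 0 0 0;0 0 0 1 0 0 0.086;0 0 0 1 0 0 0.086;0 0 0 0 0 0 0;0 0 0 0 0 0 0"
}}

```text
time: 31.45
tool_pos: [0.5439, 0.0864, 0.1442]
tool_rot: [-3.141, 0.0, 1.419]
contact_force: [-0.3, 0.3, -1.4]
opening: 0.0569
grip_force: 40.0
```

```bash
python3 g.py .5455 .0855 .0675 1.418; python3 holes.py
```

```text
t=31.4 tcp [0.5439 0.0864 0.1442] [-3.1406  0.0003  1.4191] F [-0.2807  0.2953 -1.3871] open 0.0569 grip 40.0
shift(cm) first, in present axes [-0.0638  0.1718  7.6749]  or after turn [-0.0636  0.1718  7.6749]  turn z 0.001
[230.7494 202.3967]
[[ 38  38  34  29  78 145 147 139 142 150 150]
 [ 38  32  25  53 131 154 136 151 153 152 155]
 [ 35  21  53 132 150 141 141 148 147 144 152]
 [ 27  16 167 255 166 131 147 146 148 150 146]
 [ 20  66 234 255 245 152 176 140 155 150 151]
 [ 18 159 255 255 166 227 253 187 246 219 217]
 [ 64 231 255 206 103 118 141 241 255 255 255]
 [162 255 255 251 209 196 200 255 255 254 254]
 [220 255 255 255 255 255 255 255 254 253 253]
 [216 255 255 255 255 255 255 255 255 254 254]
 [128 141 166 195 219 254 255 255 255 255 255]]
[242.3478 205.3592]
[[145 151 146 143 155 156 155 154 151 146 162]
 [142 143 142 140 151 149 148 149 143 146 237]
 [191 184 174 174 148 146 152 154 180 203 255]
 [255 255 255 255 217 202 205 203 255 255 255]
 [255 255 255 255 255 255 255 234 223 248 255]
 [253 253 255 255 237 169 212 253 255 255 236]
 [253 253 255 255 170 128 128 176 252 255 147]
 [255 255 255 255 251 215 183 227 255 234 122]
 [255 255 255 255 255 255 255 255 255 148 141]
 [190 216 255 255 255 255 255 255 237 124 160]
 [154 147 137 163 193 221 255 255 157 133 153]]
```

>>> {"name": "apply_moves", "arguments": {
  "motion": "0 -0.1 0.15 0.8 0 0 0;0 0 0 0.8 0 0 0;0 0 0 0.5 0 0 0;0 0 0 0.5 0 0 0;0 0 0 0.5 0 0 0;0 0 0 0 0 0 0"
}}

```text
time: 32.25
tool_pos: [0.5452, 0.0853, 0.1133]
tool_rot: [-3.141, 0.0, 1.418]
contact_force: [0.6, 0.3, -1.3]
opening: 0.0576
grip_force: 40.0
```

Free of contact. Continue down to ~0.069.

>>> {"name": "apply_moves", "arguments": {
  "motion": "0 0 0 1 0 0 0;0 0 0 1 0 0 0;0 0 0 1 0 0 0;0 0 0 0.8 0 0 0;0 0 0 0.5 0 0 0;0 0 0 0.2 0 0 0;0 0 0 0 0 0 0"
}}

```text
time: 33.12
tool_pos: [0.5453, 0.0853, 0.0698]
tool_rot: [3.141, 0.0, 1.418]
contact_force: [-4.3, 0.0, 8.1]
opening: 0.0568
grip_force: 40.0
```

>>> {"name": "apply_moves", "arguments": {
  "motion": "0 0 0 0.1 0 0 0;75 0 0 0 0 0 0;75 0 0 0 0 0 0;80 0 0 0 0 0 0;90 0 0 -4 0 0 0;100 0 0 -4 0 0 0;100 -5 1 0 0 0 0;100 -5 1 0 0 0 0;100 -5 1 0 0 0 0;100 -5 1 0 0 0 0;100 0 0 0 0 0 0"
}}

```text
time: 34.5
tool_pos: [0.5545, -0.1219, 0.1474]
tool_rot: [3.141, 0.001, 1.413]
contact_force: [-0.6, 1.5, 0.1]
opening: 0.0917
grip_force: 0.0
```

```bash
python3 f2.py; python3 g.py .6195 -.3215 .002 1.396
```

```text
top 0.94 [0.637  0.3345] yaw -0.047 [ 60. 151.] 849
top 0.93 [0.5082 0.3338] yaw 0.196 [ 63. 153.] 959
top 0.87 [0.5511 0.0934] yaw -0.162 [ 63. 164.] 1059
top 0.86 [ 0.6143 -0.3596] yaw -0.182 [56. 72.] 398
side 0.92 [0.51   0.3287] yaw 0.184 [ 59. 151.] 976
side 0.68 [0.5632 0.1142] yaw -1.392 [25. 62.] 64
side 0.62 [ 0.6219 -0.3175] yaw -0.156 [ 65. 142.] 312
side 0.18 [ 0.4884 -0.0556] yaw 0.883 [52. 81.] 206
t=34.7 tcp [ 0.5544 -0.1173  0.1476] [-3.141  -0.0004  1.4187] F [ 0.091  -0.0964 -0.268 ] open 0.0915 grip 0.0
shift(cm) first, in present axes [-19.2      9.5284  14.5572]  or after turn [-18.9783   9.9625  14.5572]  turn z 0.023
```

>>> {"name": "apply_moves", "arguments": {
  "motion": "100 -4.8 2.38 0 0 0 0;100 -4.8 2.38 1 0 0 0;100 -4.8 2.38 2 0 0 0;100 -4.8 2.38 3 0 0 0;100 0 0 3 0 0 0.023;100 0 0 2 0 0 0;100 0 0 0 0 0 0;100 0 0 0 0 0 0"
}}

```text
time: 35.7
tool_pos: [0.6204, -0.3221, 0.0394]
tool_rot: [3.139, 0.001, 1.396]
contact_force: [-0.4, -0.5, 0.3]
opening: 0.0919
grip_force: 0.0
```

```bash
python3 g.py .6198 -.3218 .002 1.396
```

```text
t=35.7 tcp [ 0.6204 -0.3221  0.0394] [3.1394 0.001  1.3965] F [-0.4152 -0.4902  0.3213] open 0.0919 grip 0.0
shift(cm) first, in present axes [ 0.0146 -0.0641  3.7449]  or after turn [ 0.0146 -0.0641  3.7449]  turn z 0.000
```

>>> {"name": "apply_moves", "arguments": {
  "motion": "100 0 -0.05 2.2 0 0 0;100 0 0 1 0 0 0;100 0 0 0.4 0 0 0;100 0 0 0 0 0 0;0 0 0 0 0 0 0;0 0 0 0 0 0 0;0 0 0 0 0 0 0;0 0 0 0 0 0 0;0 0 0 -2 0 0 0;0 0 0 -5 0 0 0;0 0 0 -5 0 0 0;0 0 0 -4 0 0 0;0 0 0 0 0 0 0;0 0 0 0 0 0 0",
  "force": 40
}}

```text
time: 37.45
tool_pos: [0.6184, -0.3222, 0.1615]
tool_rot: [-3.141, -0.0, 1.395]
contact_force: [0.7, 0.3, -2.8]
opening: 0.0576
grip_force: 40.0
```

```bash
python3 g.py .5453 .0853 .0775 1.418
```

```text
t=37.5 tcp [ 0.6184 -0.3222  0.1615] [-3.1407 -0.0003  1.3948] F [ 0.7445  0.3219 -2.8045] open 0.0576 grip 40.0
shift(cm) first, in present axes [ 38.8461 -14.3289   8.3975]  or after turn [ 39.1679 -13.4242   8.3975]  turn z -0.023
```

>>> {"name": "apply_moves", "arguments": {
  "motion": "0 4.86 -1.79 0 0 0 0;0 4.86 -1.79 0 0 0 0;0 4.86 -1.79 0 0 0 0;0 4.86 -1.79 0 0 0 0;0 4.86 -1.79 0 0 0 0;0 4.86 -1.79 0 0 0 0;0 4.86 -1.79 0 0 0 0;0 4.83 -1.79 0 0 0 0;0 0 0 1 0 0 -0.023;0 0 0 0.7 0 0 0;0 0 0 0 0 0 0;0 0 0 0 0 0 0"
}}

```text
time: 38.95
tool_pos: [0.5462, 0.0839, 0.1446]
tool_rot: [-3.141, 0.0, 1.416]
contact_force: [-0.7, -0.1, -0.8]
opening: 0.057
grip_force: 40.0
```

```bash
python3 g.py .5453 .0853 .0775 1.418; python3 holes.py
```

```text
t=39.0 tcp [0.5462 0.0839 0.1446] [-3.1414  0.0003  1.4159] F [-0.668  -0.1075 -0.8353] open 0.0570 grip 40.0
shift(cm) first, in present axes [ 0.1293 -0.1078  6.7079]  or after turn [ 0.1295 -0.1075  6.7079]  turn z -0.002
[230.2288 201.6811]
[[ 36  35  23  53 127 154 136 140 132 153 155]
 [ 28  29  31 130 194 133 146 150 152 145 140]
 [ 30  22 125 255 255 148 132 126 145 142 144]
 [ 25  66 234 255 252 212 147 162 181 189 191]
 [ 19 160 255 255 147  79 130 227 255 255 255]
 [ 67 230 255 249 190 110 144 221 255 255 255]
 [157 255 255 255 255 255 255 255 255 254 253]
 [190 255 255 255 255 255 255 255 255 254 253]
 [114 173 197 221 255 255 255 255 255 255 255]
 [104 162 151 148 146 161 186 212 255 255 255]
 [ 32  44  63 130 161 158 156 140 138 160 190]]
[241.8025 204.6326]
[[164 166 134 145 150 149 145 161 196 183 227]
 [248 252 188 187 172 151 148 217 255 255 255]
 [255 255 255 255 249 219 221 196 228 255 238]
 [253 254 255 255 205 255 255 255 255 255 147]
 [253 254 255 235 107 136 151 235 255 237 113]
 [254 254 255 229 178 167 187 252 255 150 129]
 [255 255 255 255 255 255 252 255 238 119 146]
 [255 255 255 255 255 255 255 255 152 133 154]
 [137 160 208 242 255 255 255 240 121 148 153]
 [158 158 154 147 137 159 183 155 135 152 155]
 [150 154 156 153 148 157 152 141 150 155 154]]
```

>>> {"name": "apply_moves", "arguments": {
  "motion": "0 0.38 -0.12 0.8 0 0 0;0 0 0 0.8 0 0 0;0 0 0 0.4 0 0 0;0 0 0 0.4 0 0 0;0 0 0 0.4 0 0 0;0 0 0 0 0 0 0"
}}

```text
time: 39.75
tool_pos: [0.5451, 0.0887, 0.1164]
tool_rot: [-3.141, 0.001, 1.418]
contact_force: [-0.5, -1.8, -1.3]
opening: 0.0573
grip_force: 40.0
```

>>> {"name": "apply_moves", "arguments": {
  "motion": "0 -0.06 0 0.6 0 0 0;0 0 0 1 0 0 0;0 0 0 1 0 0 0;0 0 0 0.6 0 0 0;0 0 0 0.3 0 0 0;0 0 0 0.2 0 0 0;0 0 0 0 0 0 0"
}}

```text
time: 40.62
tool_pos: [0.5452, 0.0883, 0.0798]
tool_rot: [3.142, 0.0, 1.418]
contact_force: [0.1, 0.7, -1.4]
opening: 0.0576
grip_force: 40.0
```

>>> {"name": "apply_moves", "arguments": {
  "motion": "0 0 0 0.2 0 0 0;0 0 0 0.1 0 0 0;0 0 0 0 0 0 0"
}}

```text
time: 41.0
tool_pos: [0.5452, 0.0883, 0.0769]
tool_rot: [3.141, 0.0, 1.418]
contact_force: [-0.5, 0.9, 0.9]
opening: 0.0572
grip_force: 40.0
```

>>> {"name": "apply_moves", "arguments": {
  "motion": "75 0 0 0 0 0 0;75 0 0 0 0 0 0;80 0 0 0 0 0 0;90 0 0 -4 0 0 0;100 0 0 -4 0 0 0;100 0 0 0 0 0 0"
}}

```text
time: 41.75
tool_pos: [0.5472, 0.0884, 0.16]
tool_rot: [3.135, -0.001, 1.418]
contact_force: [0.0, 0.3, -0.5]
opening: 0.0912
grip_force: 0.0
```

```bash
python3 f2.py; python3 f2.py cover; python3 g.py .6375 .333 .002 1.525
```

```text
top 0.96 [0.6377 0.3501] yaw -0.033 [ 60. 121.] 752
top 0.74 [0.5424 0.0324] yaw 1.394 [27. 59.] 123
top 0.66 [0.5065 0.3426] yaw 0.152 [ 58. 133.] 773
top 0.59 [0.5258 0.0191] yaw -1.551 [ 3. 21.] 15
side 0.71 [0.5096 0.3318] yaw 0.171 [ 59. 151.] 909
side 0.70 [0.6398 0.3322] yaw -0.059 [ 58. 150.] 835
side 0.69 [0.5614 0.0192] yaw -0.150 [ 68. 173.] 667
side 0.25 [0.3777 0.3209] yaw -0.176 [ 59. 153.] 1022
top 0.96 [0.3811 0.3492] yaw -0.185 [58. 99.] 560
side 0.90 [0.3779 0.3213] yaw -0.192 [ 58. 151.] 996
side 0.65 [0.5612 0.1079] yaw 1.499 [ 7. 45.] 22
side 0.37 [0.5442 0.0135] yaw -0.156 [243. 319.] 3020
t=42.1 tcp [0.5448 0.0883 0.1558] [-3.1399  0.0004  1.4178] F [-0.2055 -0.4737 -0.1107] open 0.0919 grip 0.0
shift(cm) first, in present axes [25.5953  5.4338 15.3791]  or after turn [24.8667  8.1421 15.3791]  turn z -0.107
```

>>> {"name": "apply_moves", "arguments": {
  "motion": "100 5.13 1.09 0 0 0 0;100 5.13 1.09 0 0 0 0;100 5.13 1.09 1 0 0 0;100 5.13 1.09 2 0 0 0;100 5.13 1.09 3 0 0 0;100 0 0 3 0 0 -0.107;100 0 0 3 0 0 0;100 0 0 0 0 0 0;100 0 0 0 0 0 0"
}}

```text
time: 43.28
tool_pos: [0.6388, 0.3337, 0.0378]
tool_rot: [3.14, -0.0, 1.525]
contact_force: [-0.2, 0.8, -0.3]
opening: 0.0919
grip_force: 0.0
```

```bash
python3 g.py .6378 .3335 .002 1.525
```

```text
t=43.3 tcp [0.6388 0.3337 0.0378] [ 3.1403 -0.0005  1.5245] F [-0.1998  0.8233 -0.258 ] open 0.0919 grip 0.0
shift(cm) first, in present axes [-0.0205 -0.0967  3.578 ]  or after turn [-0.0205 -0.0967  3.578 ]  turn z -0.000
```

>>> {"name": "apply_moves", "arguments": {
  "motion": "100 0 -0.08 2 0 0 0;100 0 0 1 0 0 0;100 0 0 0.5 0 0 0;100 0 0 0 0 0 0;0 0 0 0 0 0 0;0 0 0 0 0 0 0;0 0 0 0 0 0 0;0 0 0 0 0 0 0;0 0 0 -2 0 0 0;0 0 0 -5 0 0 0;0 0 0 -5 0 0 0;0 0 0 -4 0 0 0;0 0 0 0 0 0 0;0 0 0 0 0 0 0",
  "force": 40
}}

```text
time: 45.02
tool_pos: [0.6368, 0.3334, 0.1614]
tool_rot: [-3.141, 0.001, 1.525]
contact_force: [0.1, 0.9, -1.5]
opening: 0.0573
grip_force: 40.0
```

```bash
python3 g.py .5453 .086 .0875 1.418
```

```text
t=45.0 tcp [0.6368 0.3334 0.1614] [-3.1407  0.0005  1.5248] F [ 0.0656  0.9419 -1.5351] open 0.0573 grip 40.0
shift(cm) first, in present axes [-25.1321  -8.0076   7.3915]  or after turn [-25.8426  -5.2828   7.3915]  turn z 0.107
```

>>> {"name": "apply_moves", "arguments": {
  "motion": "0 -5.03 -1.6 0 0 0 0;0 -5.03 -1.6 0 0 0 0;0 -5.03 -1.6 0 0 0 0;0 -5.03 -1.6 0 0 0 0;0 -5.02 -1.6 0 0 0 0;0 0 0 1 0 0 0.107;0 0 0 0.7 0 0 0;0 0 0 0 0 0 0;0 0 0 0 0 0 0"
}}

```text
time: 46.15
tool_pos: [0.5459, 0.0867, 0.1445]
tool_rot: [-3.141, 0.0, 1.42]
contact_force: [0.4, 0.1, -1.3]
opening: 0.0573
grip_force: 40.0
```

```bash
python3 g.py .5453 .086 .0875 1.418; python3 holes.py
```

```text
t=46.1 tcp [0.5459 0.0867 0.1445] [-3.1411  0.0001  1.4199] F [ 0.372   0.1034 -1.2844] open 0.0573 grip 40.0
shift(cm) first, in present axes [-0.0829 -0.05    5.6969]  or after turn [-0.083  -0.0498  5.6969]  turn z 0.002
[230.0829 202.3819]
[[ 35  35  28  42 113 162 151 148 151 155 152]
 [ 31  36  22  67 142 153 150 144 125 151 154]
 [ 34  25  56 161 195 134 147 151 151 150 152]
 [ 33  19 165 255 255 141 136 139 163 170 148]
 [ 24  65 231 255 204 174 141 169 244 255 212]
 [ 30 173 255 244 124  46 107 201 255 255 255]
 [122 255 255 255 255 182 191 242 255 255 255]
 [194 255 255 255 255 255 255 255 255 254 253]
 [165 230 255 255 255 255 255 255 255 255 254]
 [ 96 163 154 151 191 221 255 255 255 255 255]
 [ 63 141 157 154 158 153 148 154 180 221 255]]
[241.676  205.3445]
[[146 145 148 154 150 152 151 149 149 171 198]
 [195 184 144 148 155 149 151 167 198 253 255]
 [255 255 217 200 216 194 190 236 255 255 255]
 [255 255 255 255 255 255 254 239 247 255 239]
 [254 255 255 255 134 192 219 252 255 255 155]
 [254 254 255 222 156 133 149 238 255 239 124]
 [255 255 255 255 255 217 225 255 255 156 140]
 [255 255 255 255 255 255 255 255 238 123 156]
 [183 222 255 255 255 255 255 255 148 139 154]
 [147 154 153 162 203 243 255 240 119 155 157]
 [157 161 163 157 145 151 143 134 141 154 154]]
```

>>> {"name": "apply_moves", "arguments": {
  "motion": "0 0.18 -0.08 0.8 0 0 0;0 0 0 0.8 0 0 0;0 0 0 0.4 0 0 0;0 0 0 0.4 0 0 0;0 0 0 0.4 0 0 0;0 0 0 0 0 0 0"
}}

```text
time: 46.95
tool_pos: [0.5452, 0.088, 0.1165]
tool_rot: [-3.141, 0.0, 1.418]
contact_force: [1.0, 0.1, -1.5]
opening: 0.0573
grip_force: 40.0
```

>>> {"name": "apply_moves", "arguments": {
  "motion": "0 0 0 0.6 0 0 0;0 0 0 0.8 0 0 0;0 0 0 0.6 0 0 0;0 0 0 0.4 0 0 0;0 0 0 0.3 0 0 0;0 0 0 0.2 0 0 0;0 0 0 0 0 0 0"
}}

```text
time: 47.82
tool_pos: [0.5454, 0.088, 0.0877]
tool_rot: [3.142, 0.0, 1.418]
contact_force: [-1.1, -0.9, -2.1]
opening: 0.0574
grip_force: 40.0
```

>>> {"name": "apply_moves", "arguments": {
  "motion": "0 0 0 0.15 0 0 0;0 0 0 0 0 0 0;75 0 0 0 0 0 0;75 0 0 0 0 0 0;80 0 0 0 0 0 0;90 0 0 -3 0 0 0;100 0 0 -4 0 0 0;100 0 0 0 0 0 0"
}}

```text
time: 48.82
tool_pos: [0.5473, 0.0881, 0.1593]
tool_rot: [3.135, -0.001, 1.418]
contact_force: [-0.5, 0.1, -0.5]
opening: 0.0915
grip_force: 0.0
```

```bash
python3 f2.py; python3 g.py .5085 .3335 .002 1.745
```

```text
top 0.69 [0.5086 0.3442] yaw 0.185 [ 62. 136.] 865
top 0.60 [0.5439 0.0323] yaw 1.469 [33. 63.] 195
top 0.60 [ 0.5057 -0.0321] yaw 1.415 [168. 183.] 3446
side 0.92 [0.5634 0.0083] yaw -0.129 [ 68. 171.] 617
side 0.72 [0.5096 0.3305] yaw 0.173 [ 59. 148.] 942
side 0.46 [0.5605 0.1155] yaw -1.320 [25. 59.] 52
side 0.43 [0.5724 0.0984] yaw 1.413 [ 9. 58.] 40
t=49.0 tcp [0.5446 0.088  0.155 ] [-3.1393  0.0005  1.4178] F [-0.9014  1.0384  0.3691] open 0.0914 grip 0.0
shift(cm) first, in present axes [23.7143 -7.3068 15.2977]  or after turn [24.8046  0.7022 15.2977]  turn z -0.327
```

>>> {"name": "apply_moves", "arguments": {
  "motion": "100 4.74 -1.46 0 0 0 0;100 4.74 -1.46 0 0 0 0;100 4.74 -1.46 1 0 0 0;100 4.74 -1.46 2 0 0 0;100 4.74 -1.46 3 0 0 0;100 0 0 3 0 0 -0.163;100 0 0 3 0 0 -0.164;100 0 0 0 0 0 0;100 0 0 0 0 0 0"
}}

```text
time: 50.15
tool_pos: [0.5097, 0.3334, 0.0366]
tool_rot: [3.141, -0.0, 1.741]
contact_force: [0.0, 0.5, -0.3]
opening: 0.0918
grip_force: 0.0
```

```bash
python3 g.py .509 .333 .002 1.745
```

```text
t=50.1 tcp [0.5097 0.3334 0.0366] [ 3.1413 -0.      1.7414] F [ 0.0403  0.5037 -0.2936] open 0.0918 grip 0.0
shift(cm) first, in present axes [-0.0259 -0.0748  3.4619]  or after turn [-0.0256 -0.0749  3.4619]  turn z -0.004
```

>>> {"name": "apply_moves", "arguments": {
  "motion": "100 0 -0.05 2 0 0 0;100 0 0 1 0 0 0;100 0 0 0.4 0 0 0;100 0 0 0 0 0 0;0 0 0 0 0 0 0;0 0 0 0 0 0 0;0 0 0 0 0 0 0;0 0 0 0 0 0 0;0 0 0 -2 0 0 0;0 0 0 -5 0 0 0;0 0 0 -5 0 0 0;0 0 0 -4 0 0 0;0 0 0 0 0 0 0;0 0 0 0 0 0 0",
  "force": 40
}}

```text
time: 51.9
tool_pos: [0.5081, 0.3329, 0.161]
tool_rot: [-3.14, 0.001, 1.745]
contact_force: [-0.5, 0.4, -2.4]
opening: 0.0576
grip_force: 40.0
```

```bash
python3 g.py .5453 .087 .0975 1.418
```

```text
t=51.9 tcp [0.5081 0.3329 0.161 ] [-3.1396  0.0007  1.7448] F [-0.4572  0.4082 -2.4298] open 0.0576 grip 40.0
shift(cm) first, in present axes [-24.8661  -0.5954   6.3505]  or after turn [-23.741    7.4189   6.3505]  turn z 0.327
```

>>> {"name": "apply_moves", "arguments": {
  "motion": "0 -4.97 -0.12 0 0 0 0;0 -4.97 -0.12 0 0 0 0;0 -4.97 -0.12 0 0 0 0;0 -4.97 -0.12 0 0 0 0;0 -4.98 -0.12 0 0 0 0;0 0 0 1 0 0 0.163;0 0 0 0.6 0 0 0.164;0 0 0 0 0 0 0;0 0 0 0 0 0 0"
}}

```text
time: 53.02
tool_pos: [0.5456, 0.0875, 0.1455]
tool_rot: [-3.14, 0.0, 1.421]
contact_force: [-0.0, 0.3, -0.7]
opening: 0.0572
grip_force: 40.0
```

```bash
python3 g.py .5453 .087 .0975 1.418; python3 holes.py
```

```text
t=53.0 tcp [0.5456 0.0875 0.1455] [-3.14    0.0004  1.4212] F [-0.0263  0.3132 -0.6999] open 0.0572 grip 40.0
shift(cm) first, in present axes [-0.0567 -0.0178  4.7958]  or after turn [-0.0568 -0.0176  4.7958]  turn z 0.003
[230.0749 202.3439]
[[ 35  36  30  32  97 168 150 148 159 158 158]
 [ 34  35  25  54 128 155 146 156 149 157 154]
 [ 34  27  60 166 200 141 146 154 156 151 150]
 [ 34  18 170 255 255 147 155 132 154 164 154]
 [ 23  70 239 255 248 185 188 158 208 250 223]
 [ 18 167 255 255 152  66 115 196 255 255 255]
 [ 73 240 255 255 235 187 197 245 255 255 255]
 [154 255 255 255 255 255 255 255 255 254 254]
 [125 238 255 255 255 255 255 255 255 255 254]
 [ 88 165 145 164 203 226 255 255 255 255 255]
 [ 70 144 156 169 163 158 149 151 209 244 255]]
[241.6845 205.3105]
[[149 149 143 155 158 159 157 153 149 169 204]
 [202 186 140 149 151 151 152 160 192 247 255]
 [255 255 221 200 204 200 176 204 255 255 255]
 [255 255 255 255 255 255 254 218 244 255 241]
 [254 255 255 255 178 194 219 255 255 255 160]
 [254 254 255 243 143 141 141 229 255 242 126]
 [255 255 255 252 242 226 219 255 255 153 141]
 [255 255 255 255 255 255 255 255 242 126 155]
 [210 244 255 255 255 255 255 255 152 140 160]
 [160 157 152 154 210 246 255 245 120 154 162]
 [164 164 162 153 161 157 151 141 137 160 160]]
```

>>> {"name": "apply_moves", "arguments": {
  "motion": "0 0.15 -0.05 0.8 0 0 0;0 0 0 0.8 0 0 0;0 0 0 0.4 0 0 0;0 0 0 0.4 0 0 0;0 0 0 0.4 0 0 0;0 0 0 0 0 0 0"
}}

```text
time: 53.82
tool_pos: [0.5456, 0.0889, 0.118]
tool_rot: [-3.141, 0.0, 1.418]
contact_force: [0.4, 0.4, -1.8]
opening: 0.0574
grip_force: 40.0
```

>>> {"name": "apply_moves", "arguments": {
  "motion": "0 0 0 0.6 0 0 0;0 0 0 0.6 0 0 0;0 0 0 0.4 0 0 0;0 0 0 0.3 0 0 0;0 0 0 0.2 0 0 0;0 0 0 0 0 0 0"
}}

```text
time: 54.58
tool_pos: [0.5458, 0.089, 0.0974]
tool_rot: [3.141, 0.0, 1.418]
contact_force: [-0.0, 0.7, -1.6]
opening: 0.0574
grip_force: 40.0
```

>>> {"name": "apply_moves", "arguments": {
  "motion": "0 0 0 0.1 0 0 0;0 0 0 0.1 0 0 0;0 0 0 0 0 0 0;75 0 0 0 0 0 0;75 0 0 0 0 0 0;80 0 0 0 0 0 0;90 0 0 -2 0 0 0;100 0 0 -4 0 0 0;100 0 0 0 0 0 0"
}}

```text
time: 55.7
tool_pos: [0.5476, 0.089, 0.158]
tool_rot: [3.136, -0.001, 1.418]
contact_force: [0.9, -0.7, 0.2]
opening: 0.0909
grip_force: 0.0
```

```bash
python3 f2.py cover; python3 f2.py;python3 g.py .3775 .3235 .002 1.395;python3 -c "
from m import *
s=robot.read_camera('side')
o=[]
for p in(s,):
  u=np.clip(proj(p,[.52,.06,.07]).astype(int),[80,60],[432,324])
  cv2.imwrite('pics/c1.png',cv2.resize(p['img'][u[1]-60:u[1]+60,u[0]-80:u[0]+80,::-1],(800,600),interpolation=cv2.INTER_CUBIC))"
```

```text
top 0.61 [0.3819 0.3502] yaw -0.176 [64. 99.] 650
side 0.55 [0.3772 0.3201] yaw -0.191 [ 57. 149.] 960
top 0.54 [0.5451 0.0334] yaw 1.450 [30. 60.] 155
top 0.43 [0.5504 0.0114] yaw 1.394 [ 5. 35.] 59
side 0.85 [ 0.5645 -0.0013] yaw -0.128 [ 66. 168.] 592
side 0.49 [0.5802 0.1045] yaw 1.351 [ 8. 28.] 16
side 0.45 [0.5593 0.0896] yaw -1.283 [17. 40.] 36
t=56.1 tcp [0.5453 0.0889 0.1544] [-3.14    0.0004  1.4178] F [ 0.3303  0.9388 -0.3671] open 0.0920 grip 0.0
shift(cm) first, in present axes [ 20.6245 -20.1614  15.2382]  or after turn [ 20.1596 -20.6263  15.2382]  turn z 0.023
```

View pics/c1.png

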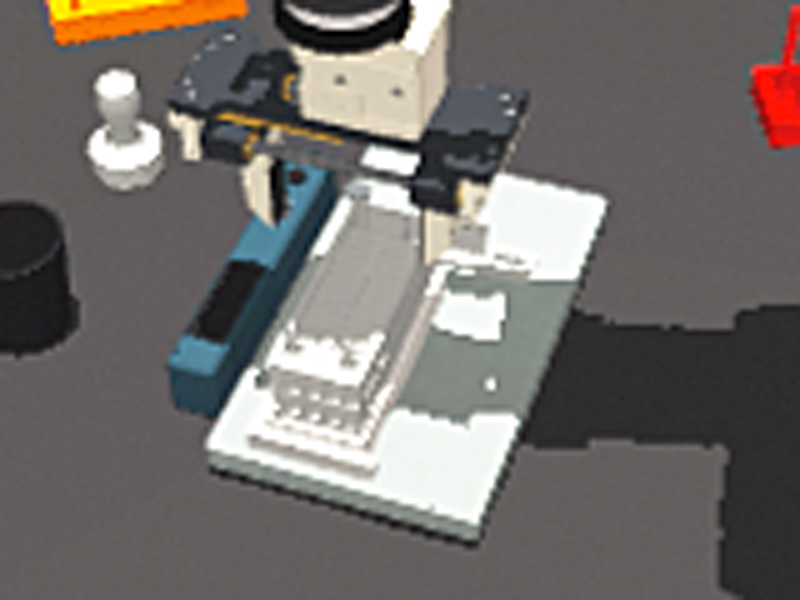

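>>> {"name": "apply_moves", "arguments": {
  "motion": "100 3.4 -3.36 0 0 0 0;100 3.4 -3.36 0 0 0 0;100 3.4 -3.36 0 0 0 0;100 3.4 -3.36 0 0 0 0;100 3.4 -3.36 1 0 0 0;100 3.5 -3.36 2 0 0 0.026;100 0 0 3 0 0 0;100 0 0 3 0 0 0;100 0 0 2.5 0 0 0;100 0 0 0 0 0 0;100 0 0 0 0 0 0"
}}

```text
time: 57.52
tool_pos: [0.3782, 0.3226, 0.0409]
tool_rot: [3.141, -0.001, 1.392]
contact_force: [0.7, -0.3, 0.3]
opening: 0.0917
grip_force: 0.0
```

```bash
python3 g.py .3775 .3225 .002 1.391; python3 f2.py cover
```

```text
t=57.5 tcp [0.3782 0.3226 0.0409] [ 3.1408 -0.0006  1.3917] F [ 0.655  -0.2746  0.3313] open 0.0917 grip 0.0
shift(cm) first, in present axes [-0.0178 -0.069   3.8913]  or after turn [-0.0178 -0.069   3.8913]  turn z 0.001
top 0.81 [0.3718 0.2883] yaw -0.159 [62. 81.] 595
side 0.96 [0.3786 0.3307] yaw -0.145 [ 63. 134.] 874
side 0.48 [0.5453 0.0132] yaw -0.140 [240. 323.] 2577
```

>>> {"name": "apply_moves", "arguments": {
  "motion": "100 0 -0.05 2.2 0 0 0;100 0 0 1.2 0 0 0;100 0 0 0.45 0 0 0;100 0 0 0 0 0 0;0 0 0 0 0 0 0;0 0 0 0 0 0 0;0 0 0 0 0 0 0;0 0 0 0 0 0 0;0 0 0 -2 0 0 0;0 0 0 -5 0 0 0;0 0 0 -5 0 0 0;0 0 0 -4 0 0 0;0 0 0 0 0 0 0;0 0 0 0 0 0 0",
  "force": 45
}}

```text
time: 59.48
tool_pos: [0.3764, 0.3219, 0.1605]
tool_rot: [-3.14, 0.002, 1.392]
contact_force: [0.2, -0.3, -3.2]
opening: 0.0575
grip_force: 45.0
```

```bash
python3 g.py .5455 .087 .1075 1.418
```

```text
t=59.5 tcp [0.3764 0.3219 0.1605] [-3.1399  0.0017  1.3918] F [ 0.2268 -0.3437 -3.1679] open 0.0575 grip 45.0
shift(cm) first, in present axes [-20.0997  20.8238   5.2971]  or after turn [-20.6386  20.2899   5.2971]  turn z -0.026
```

>>> {"name": "apply_moves", "arguments": {
  "motion": "0 -3.35 3.47 0 0 0 0;0 -3.35 3.47 0 0 0 0;0 -3.35 3.47 0 0 0 0;0 -3.35 3.47 0 0 0 0;0 -3.35 3.47 0 0 0 0;0 -3.35 3.47 0 0 0 0;0 0 0 1 0 0 -0.026;0 0 0 0.5 0 0 0;0 0 0 0 0 0 0;0 0 0 0 0 0 0"
}}

```text
time: 60.72
tool_pos: [0.5458, 0.0885, 0.1468]
tool_rot: [-3.141, 0.0, 1.419]
contact_force: [-0.1, -0.3, -2.3]
opening: 0.0571
grip_force: 45.0
```

```bash
python3 g.py .5455 .087 .1075 1.418; python3 holes.py
```

```text
t=60.7 tcp [0.5458 0.0885 0.1468] [-3.1414  0.      1.4192] F [-0.1052 -0.2999 -2.3164] open 0.0571 grip 45.0
shift(cm) first, in present axes [-0.1537 -0.0119  3.9269]  or after turn [-0.1538 -0.0117  3.9269]  turn z 0.001
[229.884  202.2397]
[[ 32  46  59  45 147 211 202 201 202 203 201]
 [ 31  32  18  92 186 202 197 199 201 199 200]
 [ 36  20  83 215 254 240 237 191 193 194 197]
 [ 27  42 240 255 255 255 255 215 236 245 239]
 [ 16 172 255 255 207 199 216 255 255 255 255]
 [ 39 255 255 255 160 185 195 250 255 255 255]
 [180 255 255 255 240 203 219 255 255 255 255]
 [255 255 255 255 255 255 255 255 255 255 255]
 [255 255 255 255 255 255 255 255 255 255 255]
 [162 209 227 255 255 255 255 255 255 255 255]
 [167 217 212 214 206 196 220 255 255 255 255]]
[241.5071 205.2092]
[[212 239 192 193 193 192 189 214 246 245 243]
 [255 255 241 243 243 243 242 255 255 255 255]
 [255 255 255 255 255 255 255 255 255 255 255]
 [255 255 255 255 255 255 255 255 255 255 255]
 [255 255 255 255 177 185 210 255 255 255 214]
 [255 255 255 217 186 184 224 255 255 255 158]
 [255 255 255 250 249 230 249 255 255 206 158]
 [255 255 255 255 255 255 255 255 255 159 162]
 [255 255 255 255 255 255 255 255 205 156 161]
 [208 204 208 255 255 255 255 255 157 160 164]
 [200 206 198 212 209 209 201 177 162 160 159]]
```

>>> {"name": "apply_moves", "arguments": {
  "motion": "0 0.07 -0.03 0.8 0 0 0;0 0 0 0.8 0 0 0;0 0 0 0.5 0 0 0;0 0 0 0.4 0 0 0;0 0 0 0.3 0 0 0;0 0 0 0 0 0 0"
}}

```text
time: 61.52
tool_pos: [0.546, 0.0882, 0.1186]
tool_rot: [-3.141, 0.0, 1.418]
contact_force: [0.3, 0.6, -2.1]
opening: 0.057
grip_force: 45.0
```

>>> {"name": "apply_moves", "arguments": {
  "motion": "0 0 0 0.4 0 0 0;0 0 0 0.3 0 0 0;0 0 0 0.2 0 0 0;0 0 0 0.2 0 0 0;0 0 0 0.1 0 0 0;0 0 0 0 0 0 0"
}}

```text
time: 62.28
tool_pos: [0.5461, 0.0879, 0.1069]
tool_rot: [3.141, 0.001, 1.418]
contact_force: [-1.0, -4.7, 0.5]
opening: 0.0573
grip_force: 45.0
```

>>> {"name": "apply_moves", "arguments": {
  "motion": "75 0 0 0 0 0 0;75 0 0 0 0 0 0;80 0 0 0 0 0 0;90 0 0 -2 0 0 0;100 0 0 -5 0 0 0;100 0 0 -4 0 0 0;100 -5 0 0 0 0 0;100 -5 0 0 0 0 0;100 -5 -2 0 0 0 0;100 -5 -2 0 0 0 0;100 -5 -2 0 0 0 0;100 -5 -2 0 0 0 0;100 -5 -2 0 0 0 0;100 0 0 0 0 0 0"
}}

```text
time: 64.03
tool_pos: [0.3925, -0.245, 0.2169]
tool_rot: [3.141, 0.001, 1.413]
contact_force: [-0.2, 0.9, 0.9]
opening: 0.0918
grip_force: 0.0
```

```bash
python3 -c "
from m import *
o=[]
for n in('side','top'):
  p=robot.read_camera(n)
  u=np.clip(proj(p,[.55,.05,.07]).astype(int),[50,75],[462,309])
  o.append(cv2.resize(p['img'][u[1]-75:u[1]+75,u[0]-50:u[0]+50,::-1],(400,600),interpolation=cv2.INTER_CUBIC))
  for t,z in(('cover',.115),('cup',.085),('tamper',.04)):
    for r in robot.search_frame(t,p)[:2]: print(n,t,r['score'],r['centre'])
cv2.imwrite('pics/d1.png',np.hstack(o))"
```

```text
side cover 0.9 [0.5428, 0.0939, 0.1163]
side cup 0.88 [0.7827, 0.07, 0.0568]
side tamper 0.55 [0.7591, -0.0923, 0.0289]
top cover 0.3 [0.5232, -0.0226, 0.0372]
top cup 0.83 [0.7931, 0.0645, 0.0493]
top cup 0.55 [0.5048, 0.0121, 0.0302]
top tamper 0.56 [0.7537, -0.1012, 0.0279]
```

View pics/d1.png

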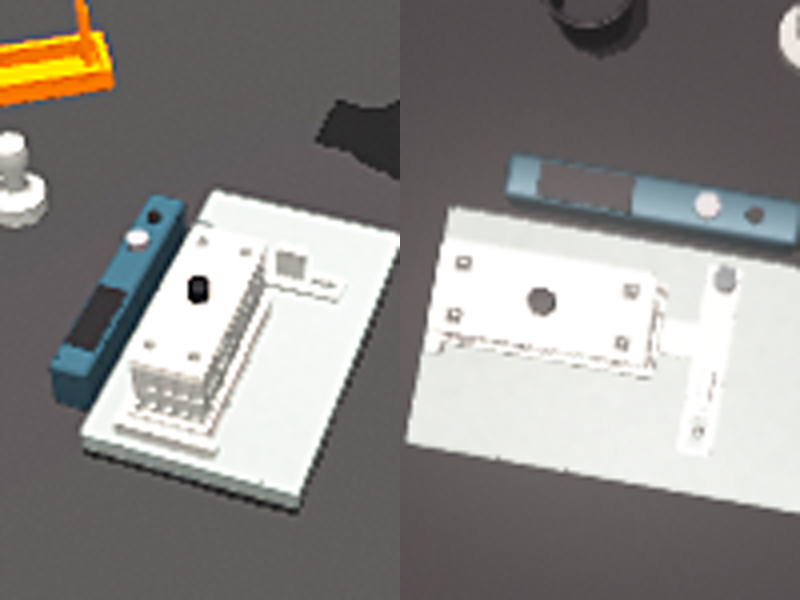

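```bash
python3 -c "
from cell import robot
print(robot.hand_in())"
```

```text
the job is handed in; nothing more can be done
None
```

The job is handed in, with no verdict returned: the pan is in its fence corner, the strap is over the second bolt, and all five screens and the cover are on the posts. The final pictures show the stack level and the cup and tamper where they started; the arm finished at about 64 s.

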